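# Load the hand bundling press and put it in gear

### The arm

A 6-joint arm with a two-finger parallel gripper is mounted at the origin on a cart in front of the work surface, level with it; the furniture and walls round the work are solid. World frame = base frame: x ahead of the robot, y to its left, z up, the work surface at z = 0. Lengths are in mm, angles in rad, forces in N, time in s.
With the tool pointing down it reaches from about 275 to 750 mm from the base axis. Payload 10.2 kg.
Tool frame: the origin (TCP) lies at the centre of the arm's flange, where the gripper is bolted on; the fingertips stand 173 mm ahead of it and the grasp point (between the pads) lies 155 mm ahead of it; x points along the fingers, y is the direction in which the jaws open and shut, and the axes are right-handed (so a half turn about x gives the same grasp; the last joint's range is limited). The gripper opens to 85 mm and grips with 20 to 120 N. Pads are 22 mm wide; open, the fingers measure 114 mm over their backs; the gripper's body (76 mm by 85 mm) begins 54 mm behind the grasp point. The pads swing forward as they close: fully open they stand 13 mm farther back than shut.
Start: joints at [-1.421, 0.313, 1.498, -0, 1.331, -0.223], TCP at [191.206, -488.951, 404.694] pointing down, gripper open.
Joint ranges: [-2.94, 2.94], [-0.97, 2.17], [0.19, 2.56], [-1.23, 4.37], [0.02, 3.11], [-2.88, 2.88]. Speed limits (rad/s): [2.39, 2.39, 3.01, 3.14, 3.14, 3.14].

### API

Orientations are given as a rotation vector (axis times angle).
In Python, from workcell import bot, cams gives the robot as it stands. The module is installed in compiled form; this text tells all that it offers.
- The arm moves only by the shell command python3 -m creep 'ROWS' [FORCE]. ROWS is a JSON object of lists of equal length, an entry for each row: "gripper": the opening, from -1 (shut) to 1 (fully open), so that 0 is half open; "dp": the shift along the world's x, y, z in m, a list of three; "yaw": the turn about the world's z in rad. In form: {"gripper": [gripper, ...], "dp": [[dx, dy, dz], ...], "yaw": [yaw, ...]}. A call has 1 to 10 rows; each row shifts and turns the pose as measured when the row begins; what a row does not reach is not made up. A row lasts 1/8 s, in which the tool goes at most 62.5 mm and 10.7 degrees, less where a joint would pass 70% of its speed; a pose out of reach is approached as far as the arm can. A call with a gripper value outside its range is refused whole. The fingers move at their own pace and stop on an object; FORCE is the grip in N (left out, the last holds). Time passes only in rows, so rows that do not move let the fingers close. It gives the time, the measured TCP pose, the force and the opening at its end, in the units of the state.
- bot.state(): the state, without advancing time (a new reading comes with each control period).
- cams.grab_frame(name): name is "scene" or "top" or "wrist"; returns the picture (384x512x3 uint8, blue, green, red); there is no depth.
- cams.camera_params(name): a dict with "fx", "fy", "cx", "cy" (pixels), "k1" (the pictures are not rectified: a ray, as slopes to the right and down, at radius r is drawn at 1 + k1 r^2 times it, then the intrinsics apply), "pose" (4x4, takes a point from camera to world coordinates). Camera axes: x right, y down, z forward; pixel columns grow to the right and rows downward; lengths in mm; the calibration is good to about 2 mm. A picture is of the moment at which its call begins: read the wrist's pose just before it. camera_params takes no time and is no camera call; for the wrist camera it gives the pose at the moment of the call.
- bot.sign_off(): hands the job in, once; it reports no verdict.
The state is a dict: "time_s": time; "qpos": joint angles; "dq": joint speeds; "effort": joint torques, N m; "tcp_pos": TCP position; "tool_rot": TCP orientation; "contact_force": force on the tool from outside, world axes, zero at the start; "ft_torque": the same for the moment, N m; "width": finger opening in mm.
Only numpy, scipy, OpenCV 4.12 (cv2) and the standard library are available. Lean on these libraries where they do the work, as an engineer would, in place of code of your own. Each camera call takes 0.05 s, during which the arm holds its last target. There are 200 camera calls.

### The job

Get the bundling press ready to run: first shift its lever into the left near seat of the H gate (load), then take the cover off the stack plate by its handle and hang it on both prongs of the hook stand. With the lever left in load, stack all the cartons flat in one square column centred on the stack plate, long sides along the plate's, longest carton at the bottom and ever shorter ones upward, let go, and last shift the lever back to neutral, across and forward into the right far seat (run). Leave the bottle, the stamp and the scanner alone.

Things in the scene. Friction and masses are not known exactly. Their poses are not given: they have to be found in the camera images.
- bundler: Hand bundling press, a grey machine 150 x 295 mm fixed to the table. Origin under it at table level; x points away from the robot, y left, z up. Low bed (top 22 mm above the table) with a raised aluminium stack plate on its left; on its right a grey lever box (110 x 110 mm) with a bright steel gate plate on top whose slots form an H.
- stack_plate (a point): Centre of the top face of the stack plate, 30 mm above the table; plate 78 mm along x, 140 mm along y; axes as the press. Nothing stands beside the plate except the lever box, whose nearest wall is 115 mm to the right of the plate's centre.
- gate (a point): Centre of the H gate, on its top face, 108 mm above the table; axes as the press. The neutral slot of the H runs left-right (y) through this point; at each end a slot runs to and fro (x), so there are four seats: near and far on the left, near and far on the right.
- lever_knob (a point): Centre of the black ball knob (40 mm diameter) of the shift lever. The lever swings about a pivot 65 mm straight below the gate point; knob to pivot 165 mm. With across = a and fore = f the knob is at x = 165 sin f, y = 165 cos f sin a, z = -65 + 165 cos f cos a (mm) from the gate point. 195 to 208 mm above the table.
- lever_across (a joint): Left-right swing of the shift lever (rad): 0 upright, +0.25 at its left stop, -0.25 at its right stop. It can pass from left to right only while the lever is in the neutral slot (fore within about 0.05 of 0).
- lever_fore (a joint): To-and-fro swing of the shift lever (rad): 0 in neutral, +0.30 at its far stop (away from the robot), -0.30 at its near stop. It can leave neutral only at the left or right end (across within about 0.06 of either stop). The lever stays where it is left; moving it takes 1 to 3 N at the knob.
- cover: Dust cover of the stack plate: a light grey plate 66 x 150 x 6 mm with an upright steel bail handle, 150 g; origin at the centre of its underside, y along its length. It starts lying on the stack plate.
- cover_handle (a point): Middle of the cover's handle: a level round steel bar, 10 mm thick, along the cover's y, 85 mm above the cover's underside, with a black flat-sided grip in its middle (14 mm thick across x, 44 mm along y, 22 mm high, this point at its centre). The bar ends in two 10 mm uprights 138 mm apart; the cover's plate lies 79 mm below it.
- hook_stand: Steel bench stand with a twin-prong hook, fixed; base 130 x 140 mm; origin under the base's centre; x points away from the robot, y left. One post (18 mm thick) stands 50 mm along +x from the origin.
- hook_seat (a point): Where the middle of the cover's bar rests when hung, 204 mm above the table; axes as the stand (bar along y). Two level prongs, 8 mm rods along x at y = -42 and +42 mm, tops 5 mm below this point; the bar comes from the robot's side, prongs passing between bar and plate. A cross rod joins them 55 mm beyond (+x); they run 40 mm to the robot's side of the seat, then turn up: tips 19 mm above, 53 mm before it.
- amber_bottle_0: Brown bottle, 44 mm thick, 85 mm high, standing behind the press; a bystander. Origin under its centre.
- stamp_0: Brown wooden hand stamp, 23 x 42 mm foot, 64 mm high, standing behind the press; a bystander. Origin under its centre.
- barcode_scanner: Black hand scanner, 34 x 170 x 31 mm, lying at the left of the table; a bystander. Origin under its centre.
- carton_120_centre (a point): Centre of the closed carton 60 x 120 x 30 mm (its own x, y, z), light and stiff (up to 100 g), starting flat on the table left of the press, z up. It may be absent (None).
- carton_120: The same 120 mm long carton; origin at the centre of its underside.
- carton_110_centre (a point): Centre of the closed carton 52 x 110 x 40 mm (its own x, y, z), light and stiff (up to 100 g), starting flat on the table left of the press, z up. It may be absent (None).
- carton_110: The same 110 mm long carton; origin at the centre of its underside.
- carton_98_centre (a point): Centre of the closed carton 50 x 98 x 36 mm (its own x, y, z), light and stiff (up to 100 g), starting flat on the table left of the press, z up. It may be absent (None).
- carton_98: The same 98 mm long carton; origin at the centre of its underside.
- carton_85_centre (a point): Centre of the closed carton 45 x 85 x 30 mm (its own x, y, z), light and stiff (up to 100 g), starting flat on the table left of the press, z up. It may be absent (None).
- carton_85: The same 85 mm long carton; origin at the centre of its underside.

How it is judged (in metres and radians):
On the way, in this order (a step that is already met when the one before it is completed fails the run):
1. lever in the left near seat (load) (value of joint lever_fore below -0.22 rad and value of joint lever_across above 0.15 rad), for 0.2 s.
2. cover hanging on the hook by its handle, released (x of cover_handle in the frame of hook_seat between -0.04 and 0.04 m and y of cover_handle in the frame of hook_seat between -0.03 and 0.03 m and z of cover_handle in the frame of hook_seat between -0.012 and 0.012 m and angle between cover_handle's own z axis and vertical below 0.25 rad and contact force between the fingers and cover below 0.2 N and linear speed of cover below 0.05 m/s), for 0.3 s.
3. all cartons stacked on the plate, longest at the bottom, released, lever still in load (all of step 1 and horizontal distance between each of carton_120_centre, carton_110_centre, carton_98_centre, carton_85_centre and stack_plate below 0.015 m and angle between the y axis of each of carton_120_centre, carton_110_centre, carton_98_centre, carton_85_centre and the y axis of stack_plate, either way round below 0.15 rad and (angle between carton_120_centre's own z axis and vertical below 0.1 rad or angle between carton_120_centre's own z axis and vertical above 3.04 rad) and linear speed of each of carton_120, carton_110, carton_98, carton_85 below 0.03 m/s and contact force between the fingers and carton_120 below 0.2 N and (angle between carton_110_centre's own z axis and vertical below 0.1 rad or angle between carton_110_centre's own z axis and vertical above 3.04 rad) and contact force between the fingers and carton_110 below 0.2 N and (angle between carton_98_centre's own z axis and vertical below 0.1 rad or angle between carton_98_centre's own z axis and vertical above 3.04 rad) and contact force between the fingers and carton_98 below 0.2 N and (angle between carton_85_centre's own z axis and vertical below 0.1 rad or angle between carton_85_centre's own z axis and vertical above 3.04 rad) and contact force between the fingers and carton_85 below 0.2 N and ((angle between carton_120_centre's own z axis and vertical below 0.1 rad and z of carton_110_centre in the frame of carton_120_centre above 0.02 m) or (angle between carton_120_centre's own z axis and vertical above 3.04 rad and z of carton_110_centre in the frame of carton_120_centre below -0.02 m)) and ((angle between carton_120_centre's own z axis and vertical below 0.1 rad and z of carton_98_centre in the frame of carton_120_centre above 0.02 m) or (angle between carton_120_centre's own z axis and vertical above 3.04 rad and z of carton_98_centre in the frame of carton_120_centre below -0.02 m)) and ((angle between carton_120_centre's own z axis and vertical below 0.1 rad and z of carton_85_centre in the frame of carton_120_centre above 0.02 m) or (angle between carton_120_centre's own z axis and vertical above 3.04 rad and z of carton_85_centre in the frame of carton_120_centre below -0.02 m)) and ((angle between carton_110_centre's own z axis and vertical below 0.1 rad and z of carton_98_centre in the frame of carton_110_centre above 0.02 m) or (angle between carton_110_centre's own z axis and vertical above 3.04 rad and z of carton_98_centre in the frame of carton_110_centre below -0.02 m)) and ((angle between carton_110_centre's own z axis and vertical below 0.1 rad and z of carton_85_centre in the frame of carton_110_centre above 0.02 m) or (angle between carton_110_centre's own z axis and vertical above 3.04 rad and z of carton_85_centre in the frame of carton_110_centre below -0.02 m)) and ((angle between carton_98_centre's own z axis and vertical below 0.1 rad and z of carton_85_centre in the frame of carton_98_centre above 0.02 m) or (angle between carton_98_centre's own z axis and vertical above 3.04 rad and z of carton_85_centre in the frame of carton_98_centre below -0.02 m))), for 0.3 s.
4. lever in the right far seat (run) (value of joint lever_fore above 0.22 rad and value of joint lever_across below -0.15 rad), for 0.2 s.
At the end, for the whole second after the job is handed in: Lever in the right far seat; cover hanging level by its bar on both prongs, middle within 30 mm of the seat sideways; every carton flat (either face up), within 15 mm of the plate's centre and 0.15 rad of its long side, shorter ones above longer; all released, at rest (all of step 2 and all of step 4 and horizontal distance between each of carton_120_centre, carton_110_centre, carton_98_centre, carton_85_centre and stack_plate below 0.015 m and angle between the y axis of each of carton_120_centre, carton_110_centre, carton_98_centre, carton_85_centre and the y axis of stack_plate, either way round below 0.15 rad and (angle between carton_120_centre's own z axis and vertical below 0.1 rad or angle between carton_120_centre's own z axis and vertical above 3.04 rad) and linear speed of each of carton_120, carton_110, carton_98, carton_85 below 0.03 m/s and contact force between the fingers and carton_120 below 0.2 N and (angle between carton_110_centre's own z axis and vertical below 0.1 rad or angle between carton_110_centre's own z axis and vertical above 3.04 rad) and contact force between the fingers and carton_110 below 0.2 N and (angle between carton_98_centre's own z axis and vertical below 0.1 rad or angle between carton_98_centre's own z axis and vertical above 3.04 rad) and contact force between the fingers and carton_98 below 0.2 N and (angle between carton_85_centre's own z axis and vertical below 0.1 rad or angle between carton_85_centre's own z axis and vertical above 3.04 rad) and contact force between the fingers and carton_85 below 0.2 N and ((angle between carton_120_centre's own z axis and vertical below 0.1 rad and z of carton_110_centre in the frame of carton_120_centre above 0.02 m) or (angle between carton_120_centre's own z axis and vertical above 3.04 rad and z of carton_110_centre in the frame of carton_120_centre below -0.02 m)) and ((angle between carton_120_centre's own z axis and vertical below 0.1 rad and z of carton_98_centre in the frame of carton_120_centre above 0.02 m) or (angle between carton_120_centre's own z axis and vertical above 3.04 rad and z of carton_98_centre in the frame of carton_120_centre below -0.02 m)) and ((angle between carton_120_centre's own z axis and vertical below 0.1 rad and z of carton_85_centre in the frame of carton_120_centre above 0.02 m) or (angle between carton_120_centre's own z axis and vertical above 3.04 rad and z of carton_85_centre in the frame of carton_120_centre below -0.02 m)) and ((angle between carton_110_centre's own z axis and vertical below 0.1 rad and z of carton_98_centre in the frame of carton_110_centre above 0.02 m) or (angle between carton_110_centre's own z axis and vertical above 3.04 rad and z of carton_98_centre in the frame of carton_110_centre below -0.02 m)) and ((angle between carton_110_centre's own z axis and vertical below 0.1 rad and z of carton_85_centre in the frame of carton_110_centre above 0.02 m) or (angle between carton_110_centre's own z axis and vertical above 3.04 rad and z of carton_85_centre in the frame of carton_110_centre below -0.02 m)) and ((angle between carton_98_centre's own z axis and vertical below 0.1 rad and z of carton_85_centre in the frame of carton_98_centre above 0.02 m) or (angle between carton_98_centre's own z axis and vertical above 3.04 rad and z of carton_85_centre in the frame of carton_98_centre below -0.02 m))); the robot touches nothing.
It fails at once if the bottle is pushed aside (over 40 mm) (distance of amber_bottle_0 from where it was at the start of the episode above 0.04 m).
It fails at once if the stamp is pushed aside (over 40 mm) (distance of stamp_0 from where it was at the start of the episode above 0.04 m).
It fails at once if the scanner is pushed aside (over 40 mm) (distance of barcode_scanner from where it was at the start of the episode above 0.04 m).
Of carton_120, carton_110, carton_98, carton_85 only 3 to 4 are there at a start; the rules pass over those that are not, and their reading is None.
At some moment in a run one of carton_120, cover may be knocked a few centimetres aside while the robot is not near it.
Once in a run the grip may slacken for a moment while it holds something.
It also fails if it takes over 210 s, if anything falls off the work surface, if the arm or the gripper's body presses on something with over 40 N, if the wrist force passes 120 N, or if a joint passes its speed limit or range.

## Working session

There is one attempt and no reset: what is moved stays moved. The work goes in short steps, Python scripts to look and compute and a shell command to move; the robot and the scene stay as the last step left them, time stands still between calls to the robot, and variables do not carry over. Pictures are saved under pics/ and viewed, about 12 in all and at most 16, crops included, and the job is handed in when it is done.

```bash
mkdir -p pics; cat > h.py <<'E'
import numpy as np, cv2
from workcell import bot, cams
def grab(n,f=None):
    P=cams.camera_params(n); im=cams.grab_frame(n)
    if f: cv2.imwrite('pics/'+f,im)
    return im,P
def ray(P,uv):
    uv=np.atleast_2d(uv).astype(float); d=np.c_[(uv[:,0]-P['cx'])/P['fx'],(uv[:,1]-P['cy'])/P['fy']]
    u=d.copy()
    for _ in range(20): u=d/(1+P['k1']*(u**2).sum(1,keepdims=True))
    T=np.array(P['pose']); return T[:3,3],np.c_[u,np.ones(len(u))]@T[:3,:3].T
def onz(P,uv,z):
    o,r=ray(P,uv); return (o+r*((z-o[2])/r[:,2])[:,None])
def proj(P,X):
    T=np.array(P['pose']); c=(np.atleast_2d(X)-T[:3,3])@T[:3,:3]; u=c[:,:2]/c[:,2:]
    u=u*(1+P['k1']*(u**2).sum(1,keepdims=True)); return u*[P['fx'],P['fy']]+[P['cx'],P['cy']]
def tri(P1,a,P2,b):
    o1,r1=ray(P1,a);o2,r2=ray(P2,b);A=np.c_[r1[0],-r2[0]];s=np.linalg.lstsq(A,o2-o1,rcond=None)[0]
    p,q=o1+s[0]*r1[0],o2+s[1]*r2[0]; return (p+q)/2,np.linalg.norm(p-q)
E
python3 - <<'E'
from h import *
for n in('scene','top'):
    im,P=grab(n,n+'0.png'); print(n,{k:np.round(v,3).tolist() for k,v in P.items()})
print(bot.state())
E
```

```text
scene {'fx': 360.099, 'fy': 360.099, 'cx': 255.296, 'cy': 193.789, 'k1': -0.029, 'pose': [[-0.77, -0.451, 0.451, 64.001], [-0.638, 0.529, -0.559, 770.759], [0.013, -0.718, -0.696, 908.046], [0.0, 0.0, 0.0, 1.0]]}
top {'fx': 351.844, 'fy': 351.844, 'cx': 255.851, 'cy': 192.495, 'k1': 0.024, 'pose': [[0.027, -0.996, 0.082, 493.041], [-1.0, -0.027, -0.005, 165.817], [0.007, -0.082, -0.997, 1365.899], [0.0, 0.0, 0.0, 1.0]]}
{'time_s': 0.1, 'qpos': array([-1.42141049e+00,  3.13379965e-01,  1.49836027e+00,  2.54743105e-06,
        1.33103409e+00, -2.23400112e-01]), 'dq': array([-8.63728127e-06, -2.81624505e-03, -1.17244715e-03, -1.33138643e-03,
       -8.04217984e-04, -6.72613186e-04]), 'effort': array([ 1.45775004e-03, -4.12900543e+01, -2.60146129e+01, -2.39063038e-04,
        2.99649000e-03,  1.56335915e-05]), 'tcp_pos': array([ 191.19393106, -488.90633266,  404.19971522]), 'tool_rot': array([ 2.01825685,  0.38180981, -2.01816197]), 'contact_force': array([ 0.25293658,  0.44032584, -0.08225416]), 'ft_torque': array([-0.01581967, -0.01966159, -0.03054823]), 'width': 85.14107745615374}
```

View pics/scene0.png

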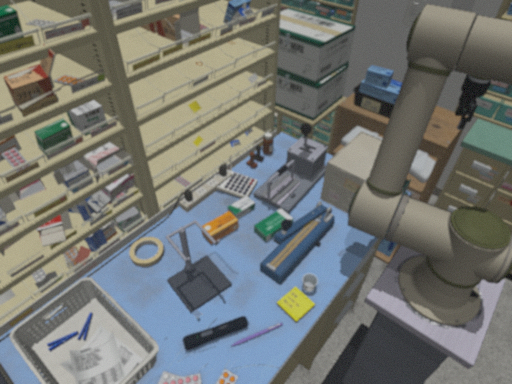

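View pics/top0.png

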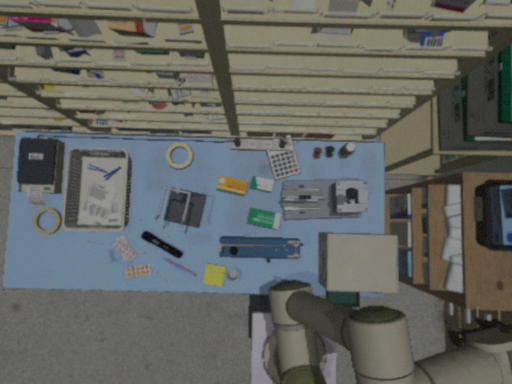

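The scene shows the press at about (325,198) in the top view, with the hook stand at (185,207). The cartons are orange at (233,185), white-green at (262,184) and green at (264,217). I'll enlarge the work area next.

```bash
python3 - <<'E'
import cv2, numpy as np
a=cv2.imread('pics/top0.png')[135:275,140:400]; b=cv2.imread('pics/scene0.png')[120:320,150:350]
a=cv2.resize(a,None,fx=3,fy=3,interpolation=cv2.INTER_CUBIC)
cv2.imwrite('pics/a.png',cv2.convertScaleAbs(a,alpha=1.4));cv2.imwrite('pics/b.png',cv2.convertScaleAbs(cv2.resize(b,None,fx=3,fy=3,interpolation=cv2.INTER_CUBIC),alpha=1.4))
E
```

```text
(no output)
```

View pics/a.png

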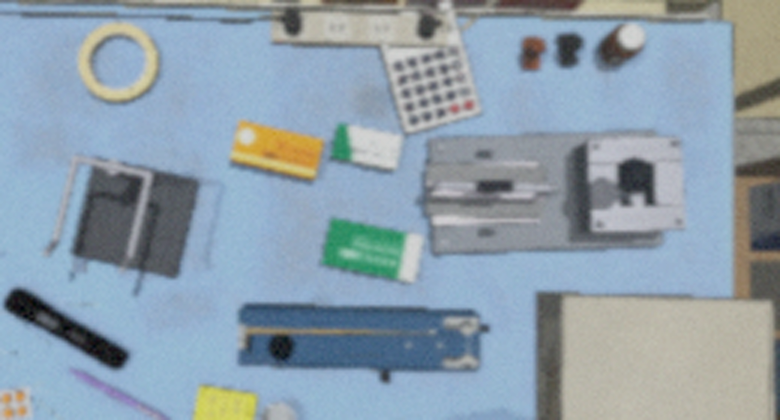

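View pics/b.png

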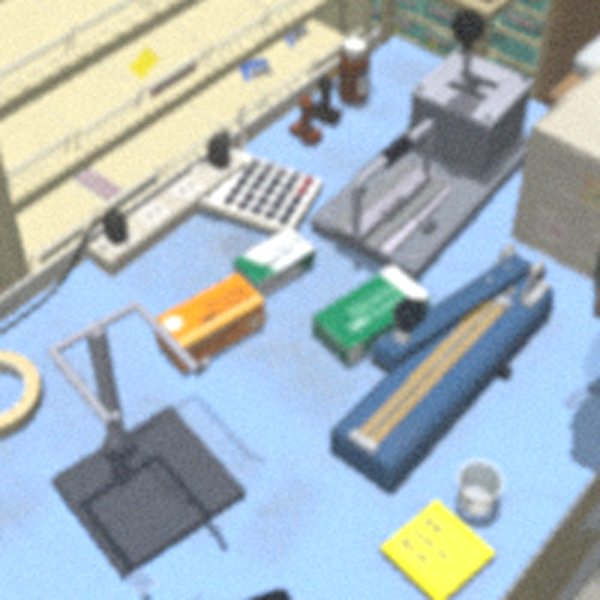

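I see three cartons. They look like green = 120, orange = 110 and white = 85, so 98 is absent. The lever seems to be near the centre or far side of the gate. Next I measure.

```bash
python3 - <<'E'
from h import *
Pt=cams.camera_params('top');Ps=cams.camera_params('scene')
it=cv2.imread('pics/top0.png');isc=cv2.imread('pics/scene0.png')
A=lambda l:np.array(l)/3+[140,135]
B=lambda l:np.array(l)/3+[150,120]
p=lambda t,x:print(t,np.round(x,1).tolist())
g=onz(Pt,A([(588,142),(680,137),(686,228),(592,232)]),108);p('gate top corners',g);p('gate c',g.mean(0))
b=onz(Pt,A([(427,140),(432,255),(662,244)]),22);p('bed',b)
b=onz(Pt,A([(90,163),(200,180),(180,277),(75,258)]),6);p('stand base',b);p('c',b.mean(0))
r=onz(Pt,A([(78,158),(152,172)]),195);p('cross rod ends',r)
p('prong bends',onz(Pt,A([(50,250),(128,266)]),200))
hsv=cv2.cvtColor(it,cv2.COLOR_BGR2HSV);hs=cv2.cvtColor(isc,cv2.COLOR_BGR2HSV)
# knob
def dark(im,x0,y0,x1,y1,t):
    m=(im[y0:y1,x0:x1].max(2)<t).astype('uint8');n,l,s,c=cv2.connectedComponentsWithStats(m);i=1+s[1:,4].argmax();return c[i]+[x0,y0],s[i]
k2,s2=dark(isc,290,115,325,140,75);p('scene knob',k2);print(s2)
k1,s1=dark(it,342,183,362,206,60);p('top knob',k1);print(s1)
X,e=tri(Pt,k1,Ps,k2);p('knob',X);print(e)
for s in (190,200,208): p('scene knob at z',onz(Ps,k2,s)); p('top',onz(Pt,k1,s))
p('handle top ends z115',onz(Pt,A([(478,187),(512,187)]),115)); 
k,e=tri(Pt,A([495,187]),Ps,B([402,146]));p('handle grip',k);print(e)
bx,e=tri(Pt,A([560,296]),Ps,B([545,125]));p('bigbox corner',bx);print(e)
for n,lo,hi,h in(('orange',(8,120,80),(25,255,255),40),('green',(60,90,30),(88,255,255),30)):
    m=cv2.inRange(hsv,lo,hi);m[:, :200]=0;m[:,300:]=0;m[:170]=0;m[232:]=0
    c=max(cv2.findContours(m,0,2)[0],key=cv2.contourArea);p(n+' rect',onz(Pt,cv2.boxPoints(cv2.minAreaRect(c)),h))
for n,c,h in(('orange',[(237,121),(325,138),(317,180),(230,164)],40),('white',[(336,123),(402,131),(398,170),(332,160)],30),('green',[(331,218),(424,234),(416,282),(323,265)],30)):
    X=onz(Pt,A(c),h);p(n,X);d=X[1]-X[0];print(X.mean(0).round(),np.linalg.norm(d),np.linalg.norm(X[2]-X[1]),'yaw of long axis as y',np.degrees(np.arctan2(d[0],-d[1])))
E
```

```text
gate top corners [[641.2, -127.6, 108.0], [650.2, -237.7, 108.0], [541.4, -244.8, 108.0], [533.5, -133.2, 108.0]]
gate c [591.6, -185.8, 108.0]
bed [[648.3, 58.6, 22.0], [501.6, 49.2, 22.0], [523.5, -242.5, 22.0]]
stand base [[608.4, 491.5, 6.0], [590.2, 349.2, 6.0], [465.1, 369.9, 6.0], [485.9, 504.9, 6.0]]
c [537.4, 428.9, 6.0]
cross rod ends [[597.6, 459.7, 195.0], [584.2, 377.2, 195.0]]
prong bends [[495.0, 484.2, 200.0], [479.7, 398.2, 200.0]]
scene knob [305.8, 129.1]
[ 10   8  14  15 131]
top knob [351.7, 194.0]
[  4   6  12  14 104]
knob [592.7, -156.9, 204.4]
1.0413185078175682
scene knob at z [[603.9, -175.5, 190.0]]
top [[593.5, -161.2, 190.0]]
scene knob at z [[596.3, -162.3, 200.0]]
top [[592.6, -158.4, 200.0]]
scene knob at z [[590.3, -151.8, 208.0]]
top [[591.9, -156.2, 208.0]]
handle top ends z115 [[583.0, 4.2, 115.0], [584.1, -36.1, 115.0]]
handle grip [580.6, -16.6, 122.0]
5.921464649957201
bigbox corner [451.7, -85.4, 178.2]
16.431608763897103
orange rect [[625.9, 304.3, 40.0], [664.0, 296.9, 40.0], [643.2, 194.7, 40.0], [605.2, 202.3, 40.0]]
green rect [[487.5, 191.0, 30.0], [546.7, 180.9, 30.0], [530.4, 86.3, 30.0], [471.3, 96.7, 30.0]]
orange [[663.8, 300.7, 40.0], [645.3, 189.0, 40.0], [591.8, 197.5, 40.0], [609.0, 307.6, 40.0]]
[627. 249.  40.] 113.32120589824146 54.1515070739608 yaw of long axis as y -9.42491601186051
white [[666.0, 175.7, 30.0], [658.1, 91.3, 30.0], [608.1, 95.3, 30.0], [618.5, 179.4, 30.0]]
[638. 135.  30.] 84.73019890903016 50.16139249197193 yaw of long axis as y -5.3896307515950435
green [[544.8, 178.7, 30.0], [527.8, 60.6, 30.0], [467.2, 69.4, 30.0], [485.4, 187.1, 30.0]]
[506. 124.  30.] 119.31385698334329 61.24967959930448 yaw of long axis as y -8.217994788304537
```

```bash
cat >> h.py <<'E'
from scipy.spatial.transform import Rotation as R
def where():
    s=bot.state();M=R.from_rotvec(s['tool_rot']).as_matrix();j=M[:,1]
    print('t%.1f'%s['time_s'],'tcp',s['tcp_pos'].round(1),'jaw deg from x',round(np.degrees(np.arctan(j[1]/j[0])),1),'axis',M[:,0].round(3),'F',np.round(s['contact_force'],1),'w',round(s['width'],1)); return s
E
python3 -m creep '{"gripper":[1,1,1,1,1,1,1,1,1,1],"dp":[[0,0,0.05],[0,0,0.05],[0.02,0.03,0],[0.05,0.035,0],[0.05,0.035,0],[0.05,0.035,0],[0.05,0.035,0],[0.05,0.035,0],[0.04,0.04,0],[0.03,0.04,0]],"yaw":[0,0,0,0,0,0,0,0,0,0]}' | cut -c1-600
python3 -c "
from h import *
s=where();print(s['qpos'].round(2))"
```

```text
time_s: 1.35
tcp_pos: [537.9, -196.1, 503.2]
tool_rot: [2.023, 0.382, -2.027]
contact_force: [0.3, -0.7, 0.4]
width: 85.7
t1.4 tcp [ 537.9 -196.1  503.2] jaw deg from x -69.1 axis [-0.003  0.007 -1.   ] F [ 0.3 -0.7  0.4] w 85.7
[-0.55  0.38  1.15  0.    1.62  0.65]
```

```bash

python3 -m creep '{"gripper":[1,1,1,1,1,1,1,1],"dp":[[0,0.01,0],[0,0.01,0],[0,0,0],[0,0,0],[0,0,0],[0,0,0],[0,0,0],[0,0,0]],"yaw":[0.18,0.18,0.18,0.18,0.18,0.18,0.18,0.02]}' >/dev/null
python3 -c "
from h import *
where()
im,P=grab('wrist','w0.png');print(np.round(P['pose'],2).tolist(),P['fx'],P['k1'])
print(proj(P,[[592,-157,204],[592,-186,108],[537,-189,108]]))"
```

```text
t2.4 tcp [ 540.4 -171.8  499.3] jaw deg from x 6.9 axis [-0.015 -0.001 -1.   ] F [-0.1  0.1  0.4] w 85.3
[[0.99, 0.12, 0.02, 528.56], [0.12, -0.94, -0.32, -90.18], [-0.01, 0.32, -0.95, 469.15], [0.0, 0.0, 0.0, 1.0]] 287.25527578906105 0.013387195470068667
[[316.99332066 174.33605882]
 [298.86878947 175.73521401]
 [256.68666597 172.82860454]]
```

View pics/w0.png

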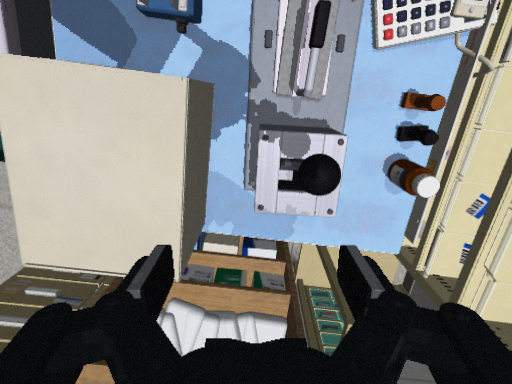

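```bash
python3 -c "
from h import *
P=cams.camera_params('wrist');im=cv2.imread('pics/w0.png')
g=onz(P,[(260,130),(347,134),(338,216),(254,211)],108);print(g.round(1),g.mean(0).round(1))
m=(im.max(2)<60).astype('uint8');m[:150]=0;m[200:]=0;m[:,:295]=0;m[:,345:]=0
c=max(cv2.findContours(m,0,2)[0],key=cv2.contourArea);q,r=cv2.minEnclosingCircle(c);print(q,r,onz(P,q,204),onz(P,q,208))
print(onz(P,[(320,10),(318,45)],115), onz(P,[(320,28)],126))
"
```

```text
[[ 534.3 -133.9  108. ]
 [ 641.9 -125.7  108. ]
 [ 654.3 -235.6  108. ]
 [ 539.9 -242.9  108. ]] [ 592.6 -184.5  108. ]
(314.9666748046875, 174.5) 25.276914596557617 [[ 590.13121501 -157.44531674  204.        ]] [[ 589.20335492 -156.43050368  208.        ]]
[[ 5.81895290e+02 -2.02162396e-01  1.15000000e+02]
 [ 5.86239548e+02 -3.34069181e+01  1.15000000e+02]] [[583.44143937 -19.12354394 126.        ]]
```

```bash

python3 -m creep '{"gripper":[1,1,1,1,1,1,1,1],"dp":[[0.03,0.007,0],[0.02,0.007,0],[0,0,-0.04],[0,0,-0.04],[0,0,-0.03],[0,0,-0.02],[0,0,-0.01],[0,0,0]],"yaw":[-0.02,-0.02,0,0,0,0,0,0]}' 30 >/dev/null
python3 -c "
from h import *
where()
grab('wrist','w1.png')"
```

```text
t3.4 tcp [ 591.6 -157.2  354.6] jaw deg from x 3.0 axis [-0.016 -0.    -1.   ] F [ 0.5 -0.2  0.3] w 85.2
```

View pics/w1.png

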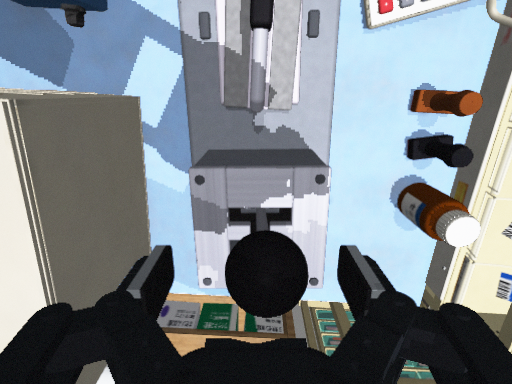

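The knob sits between the jaws at about (266,275), with the rod in the neutral slot near its left end. I'll close, shift left, then pull near.

```bash

python3 -m creep '{"gripper":[-1,-1,-1,-1,-1,-1],"dp":[[0,0,0],[0,0,0],[0,0,0],[0,0,0],[0,0,0],[0,0,0]],"yaw":[0,0,0,0,0,0]}' 40 
python3 -m creep '{"gripper":[-1,-1,-1,-1,-1],"dp":[[0,0.005,0],[0,0.005,-0.001],[0,0.005,-0.001],[0,0.002,0],[0,0,0]],"yaw":[0,0,0,0,0]}'
python3 -m creep '{"gripper":[-1,-1,-1,-1,-1,-1,-1,-1],"dp":[[-0.009,-0.0007,0],[-0.009,-0.0007,-0.001],[-0.009,-0.0007,-0.001],[-0.009,-0.0007,-0.002],[-0.009,-0.0007,-0.002],[-0.008,-0.0007,-0.002],[-0.004,0,-0.001],[0,0,0]],"yaw":[0,0,0,0,0,0,0,0]}'
```

```text
time_s: 4.2
tcp_pos: [591.9, -157.2, 357.6]
tool_rot: [1.164, 1.24, -1.18]
contact_force: [1.1, 0.1, -0.1]
width: 37.8
time_s: 4.82
tcp_pos: [591.6, -140.4, 354.1]
tool_rot: [1.16, 1.237, -1.184]
contact_force: [0.2, -5.4, -2.1]
width: 37.8
time_s: 5.82
tcp_pos: [537.9, -144.0, 352.4]
tool_rot: [1.172, 1.197, -1.159]
contact_force: [3.1, -4.0, -6.5]
width: 38.1
```

```bash

python3 -m creep '{"gripper":[1,1,1,1,1,1,1,1,1],"dp":[[0,0,0],[0,0,0],[0,0,0],[0,0,0.03],[0,0,0.05],[0,0.03,0.04],[0.0,0.03,0],[0.02,0.04,0],[0.02,0.03,0]],"yaw":[0,0,0,0,0,0,0,0,0]}' >/dev/null
python3 -c "
from h import *
where()
im,P=grab('wrist','w2.png')
print(proj(P,[[540.5,-150,196],[592,-185,108],[582,-17,115]]))"
```

```text
t7.0 tcp [577.  -10.2 478.8] jaw deg from x 2.7 axis [ 0.033 -0.016 -0.999] F [ 0.2 -0.6  0.2] w 85.4
[[207.71926952 303.80767074]
 [252.34375193 279.97024909]
 [250.44776153 165.68829469]]
```

View pics/w2.png

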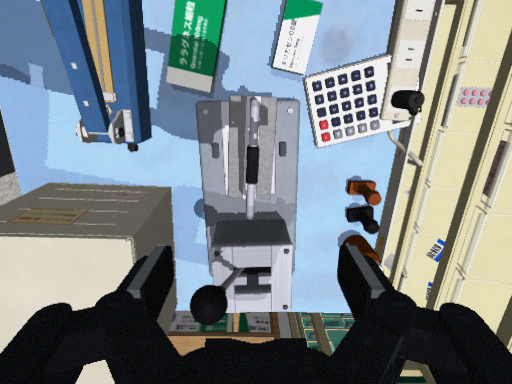

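Lever is in the left near seat: knob at (209,305), as predicted. The cover's grip is at (252,166) and the bar runs (255,97) to (249,218).

```bash
python3 -c "
from h import *
P=cams.camera_params('wrist');im=cv2.imread('pics/w2.png')
m=(im.max(2)<60).astype('uint8');m[:135]=0;m[200:]=0;m[:,:235]=0;m[:,270:]=0
n,l,s,c=cv2.connectedComponentsWithStats(m);i=1+s[1:,4].argmax();print(c[i],s[i],'grip',onz(P,c[i],122))
e=onz(P,[(255,97),(249,218)],120);d=e[0]-e[1];print(e.round(1),e.mean(0).round(1),'yaw',np.degrees(np.arctan2(-d[0],d[1])))
s=where();M=R.from_rotvec(s['tool_rot']).as_matrix();print('grasp pt',s['tcp_pos']+155*M[:,0], s['tcp_pos']+M[:,0]*(s['tcp_pos'][2]-113)/-M[2,0])
b=onz(P,[(198,101),(299,102),(296,215)],22);print('bed',b.round(1))
"
```

```text
[251.88066826 164.35560859] [246 145  13  39 419] grip [[584.79401053  -9.9808447  122.        ]]
[[584.7  64.6 120. ]
 [584.5 -79.7 120. ]] [584.6  -7.5 120. ] yaw -0.08479991670489904
t7.0 tcp [578.3  -7.4 478.3] jaw deg from x 2.9 axis [ 0.033 -0.015 -0.999] F [ 1.1  2.7 -0.5] w 85.0
grasp pt [583.48426123  -9.64666054 323.40367358] [590.48385921 -12.71767772 113.        ]
bed [[ 508.3   52.3   22. ]
 [ 650.9   58.1   22. ]
 [ 664.  -117.8   22. ]]
```

```bash

python3 -m creep '{"gripper":[1,1,1,0.3,0.3,0.3,0.3,0.3],"dp":[[0,-0.003,-0.05],[0,0,-0.05],[0,0,-0.04],[0,0,0],[0,0,-0.03],[0,0,-0.03],[0,0,-0.01],[0,0,0]],"yaw":[0,0,0,0,0,0,0,0]}' >/dev/null
python3 -c "
from h import *
where();im,P=grab('wrist','w3.png')
print(proj(P,[584,-12,115]))"
```

```text
t8.0 tcp [580.   -8.8 272.3] jaw deg from x 3.1 axis [ 0.047 -0.017 -0.999] F [ 0.1 -0.6  0.5] w 55.8
[[251.05790011 263.023006  ]]
```

View pics/w3.png

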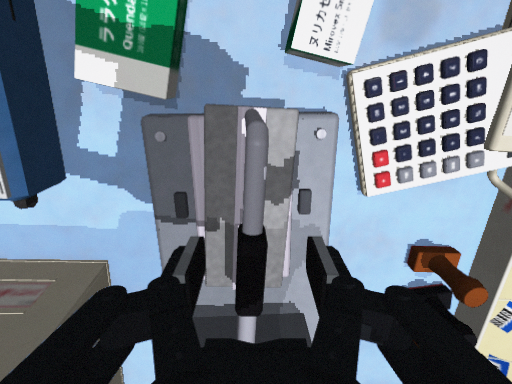

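```bash

python3 -m creep '{"gripper":[-1,-1,-1,-1,-1,-1],"dp":[[0,-0.002,-0.001],[0,0,0],[0,0,0],[0,0,0],[0,0,0],[0,0,0]],"yaw":[0,0,0,0,0,0]}' 70 
python3 -m creep '{"gripper":[-1,-1,-1,-1,-1,-1],"dp":[[0,0,0.02],[0,0,0.04],[0,0,0.05],[-0.02,0.03,0.05],[-0.02,0.05,0],[0,0,0]],"yaw":[0,0,0,0,0,0]}' 
python3 - <<'E'
from h import *
Pt=cams.camera_params('top');Ps=cams.camera_params('scene')
A=lambda l:np.array(l)/3+[140,135]
B=lambda l:np.array(l)/3+[150,120]
for n,a,b in(('cross L',(78,158),(55,352)),('cross R',(152,172),(137,308)),('tip L',(50,252),(115,420)),('tip R',(129,268),(204,368))):
    X,e=tri(Pt,A(a),Ps,B(b));print(n,X.round(1),round(e,1),onz(Ps,B(b),195).round(1),onz(Pt,A(a),195).round(1))
where();im=grab('scene')[0];cv2.imwrite('pics/s1.png',cv2.convertScaleAbs(cv2.resize(im[60:330,90:450],None,fx=2,fy=2,interpolation=2),alpha=1.3))
E
```

```text
time_s: 8.8
tcp_pos: [580.5, -11.1, 274.3]
tool_rot: [1.18, 1.182, -1.142]
contact_force: [0.8, -1.2, -0.5]
width: 13.0
time_s: 9.55
tcp_pos: [538.3, 70.8, 437.9]
tool_rot: [1.181, 1.185, -1.144]
contact_force: [0.2, -0.2, -2.1]
width: 12.8
cross L [597.3 460.3 190.2] 1.8 [[593.  461.9 195. ]] [[597.6 459.7 195. ]]
cross R [584.2 378.3 185.2] 2.0 [[576.3 383.1 195. ]] [[584.2 377.2 195. ]]
tip L [493.5 482.1 209.7] 1.9 [[503.4 476.6 195. ]] [[492.8 485.5 195. ]]
tip R [478.8 397.1 204.5] 3.1 [[485.7 393.  195. ]] [[477.5 398.  195. ]]
t9.6 tcp [538.3  70.8 437.9] jaw deg from x 3.0 axis [ 0.048 -0.016 -0.999] F [ 0.2 -0.2 -2.1] w 12.8
```

View pics/s1.png

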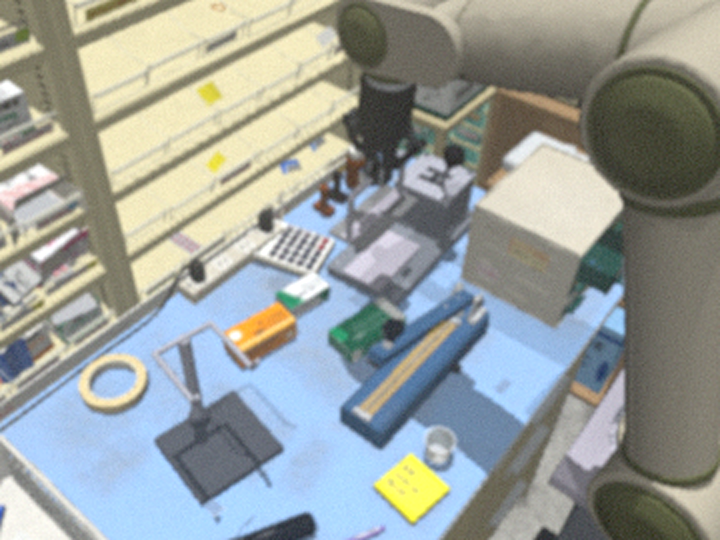

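```bash

python3 -m creep '{"gripper":[-1,-1,-1,-1,-1,-1,-1,-1,-1,-1],"dp":[[-0.03,0,0],[-0.04,0.01,0],[-0.03,0.04,0],[-0.02,0.05,0],[0,0.05,0],[0,0.05,0],[0,0.05,0],[0,0.05,0],[0,0.05,0],[0,0.02,0]],"yaw":[0,0,0,-0.03,-0.04,-0.04,-0.04,-0.04,-0.03,0]}' >/dev/null
python3 -m creep '{"gripper":[-1,-1,-1],"dp":[[0,0.01,-0.01],[0,0,-0.01],[0,0,0]],"yaw":[0,0,0]}' >/dev/null
python3 -c "
from h import *
s=where();M=R.from_rotvec(s['tool_rot']).as_matrix();print(s['tcp_pos']+159*M[:,0])
im,P=grab('top');cv2.imwrite('pics/t1.png',cv2.resize(im[140:290,130:330],None,fx=4,fy=4,interpolation=2))"
```

```text
t11.2 tcp [426.1 448.4 410.6] jaw deg from x -11.0 axis [ 0.05  -0.052 -0.997] F [ 0.8 -0.9 -2.1] w 12.8
[434.08598285 440.08569038 252.0490647 ]
```

View pics/t1.png

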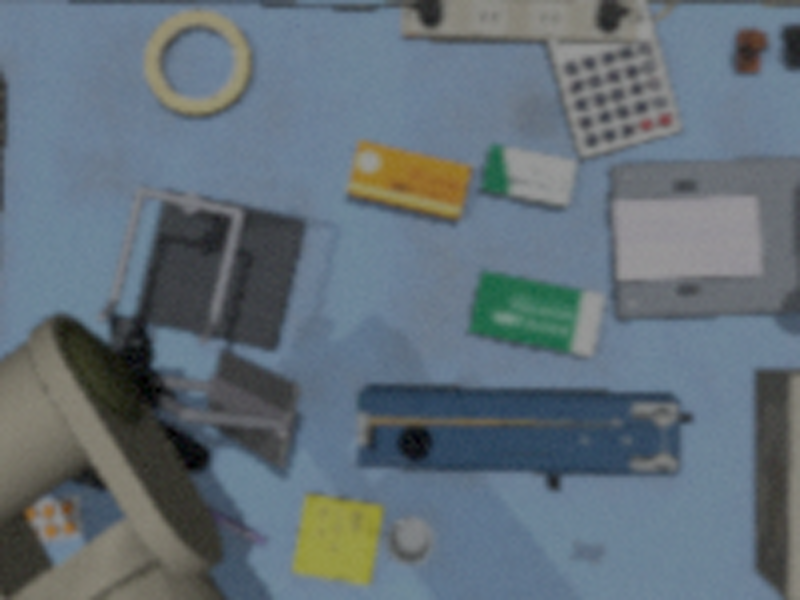

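```bash

python3 -c "
from h import *
im,P=grab('wrist','w4.png');print(np.round(P['pose'],2).tolist())
print(proj(P,[[434,440,252]]), proj(P,[[537.5,429.5,204]]))"
```

```text
[[0.98, -0.2, -0.01, 442.21], [-0.19, -0.91, -0.36, 527.43], [0.06, 0.36, -0.93, 377.72], [0.0, 0.0, 0.0, 1.0]]
[[257.36373136 259.63640421]] [[404.6356167  201.34531544]]
```

View pics/w4.png

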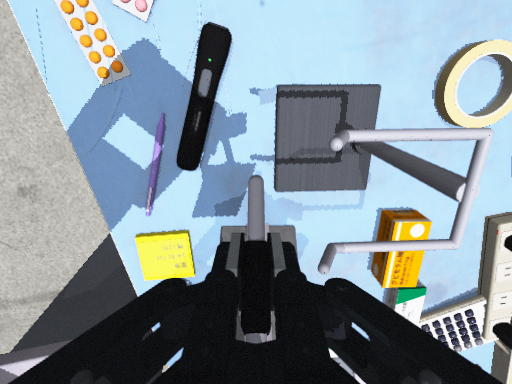

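```bash

python3 -c "
from h import *
P=cams.camera_params('wrist')
X=onz(P,[(488,134),(456,243),(370,136),(365,248)],197);print(X.round(1))
print(onz(P,[(337,142),(325,266)],220).round(1))
d=X[0]-X[1];print(np.degrees(np.arctan2(-d[0],d[1])),[np.degrees(np.arctan2(*(X[i]-X[j])[[1,0]])) for i,j in((0,2),(1,3))],np.linalg.norm(d))
c=(X[0]+X[1])/2;print(c)
s=where()
b=onz(P,[(257,182),(253,345)],250);d=b[0]-b[1];print(b,np.degrees(np.arctan2(-d[0],d[1])))
g=onz(P,[(245,240),(270,240),(245,330),(272,330)],263);print(g.mean(0))
"
```

```text
[[597.1 462.6 197. ]
 [581.  381.4 197. ]
 [519.4 477.5 197. ]
 [511.6 393.  197. ]]
[[490.7 484.3 220. ]
 [475.2 402.1 220. ]]
-11.22393813613153 [np.float64(-10.867571656112784), np.float64(-9.447949483464845)] 82.75906845360261
[589.0305558  421.99067429 197.        ]
t11.3 tcp [426.  448.5 411.9] jaw deg from x -11.0 axis [ 0.052 -0.051 -0.997] F [ 0.9 -0.3 -2.4] w 12.4
[[441.91654897 481.18957321 250.        ]
 [419.89802348 379.5634322  250.        ]] -12.22486864730538
[431.92959983 431.04779684 263.        ]
```

Prongs enter cleanly between bar and plate as planned: the tips are at (337,145) and (323,268), and the cover is aligned with them.

```bash

python3 -m creep '{"gripper":[-1,-1,-1,-1,-1,-1,-1],"dp":[[0.015,-0.001,0],[0.02,-0.001,-0.001],[0.02,-0.001,0],[0.02,-0.001,0],[0.015,-0.001,0],[0.01,-0.001,0],[0,0,0]],"yaw":[0.01,0,0,0,0,0,0]}' 
python3 -c "
from h import *
s=where();M=R.from_rotvec(s['tool_rot']).as_matrix();print(s['tcp_pos']+159*M[:,0])
im,P=grab('wrist','w5.png')"
```

```text
time_s: 12.2
tcp_pos: [534.4, 438.4, 413.6]
tool_rot: [1.34, 1.038, -1.316]
contact_force: [0.6, 0.5, -2.1]
width: 12.7
t12.2 tcp [534.4 438.4 413.6] jaw deg from x -10.6 axis [ 0.058 -0.048 -0.997] F [ 0.6  0.5 -2.1] w 12.7
[543.55150829 430.74060859 255.01124517]
```

View pics/w5.png

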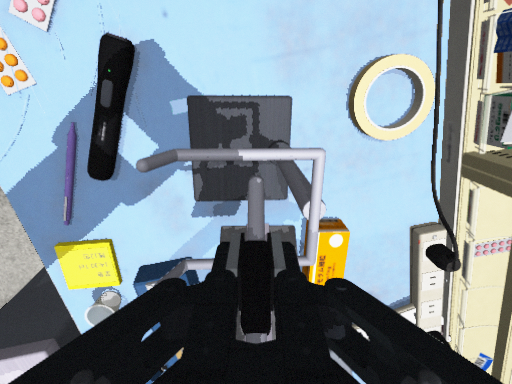

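The cover looks rotated in the grip: its plate edge is at (260,228) and the bar is foreshortened. I'll check from the fixed cameras.

```bash

python3 -c "
from h import *
im,P=grab('scene');print(proj(P,[543,431,255]));t,Pt=grab('top');print(proj(Pt,[543,431,255]))
a=cv2.resize(im[140:330,100:300],(620,589),interpolation=2);b=cv2.resize(t[165:245,140:215],(180,192),interpolation=2)
c=np.zeros((589,800,3),'uint8');c[:,:620]=a;c[:192,620:]=b
cv2.imwrite('pics/s2.png',cv2.convertScaleAbs(c,alpha=1.4))"
```

```text
[[188.15647757 224.33330418]]
[[169.61491241 203.33048732]]
```

View pics/s2.png

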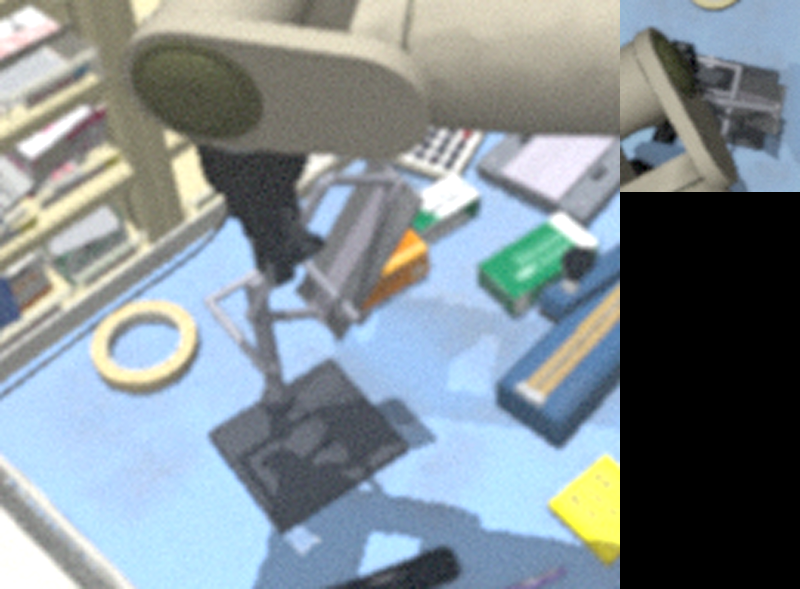

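Confirmed: the cover has swung about 60° in the grip, plate up on the right at (360,240). I'll back out, go to free space and let it swing level with a lighter grip.

```bash

python3 -m creep '{"gripper":[-1,-1,-1,-1,-1,-1,-1],"dp":[[-0.015,0.001,0],[-0.02,0.001,0],[-0.02,0.001,0],[-0.02,0.001,0],[-0.02,0.001,0],[-0.015,0.001,0],[0,0,0]],"yaw":[0,0,0,0,0,0,0]}' >/dev/null
python3 -m creep '{"gripper":[-1,-1,-1,-1,-1,-1,-1],"dp":[[0,-0.02,0],[0.01,-0.04,0],[0.01,-0.04,0],[0.01,-0.04,0],[0,-0.02,0],[0,0,0],[0,0,0]],"yaw":[0,0,0,0,0,0,0]}' 70 >/dev/null
cat >> h.py <<'E'
def tilt(f=None):
    im,P=grab('wrist',f); c=im[60:345,240:275].astype(int)
    for v in range(70,320,10): print(v,im[v-2:v+3,254:261].reshape(-1,3).mean(0).round().astype(int).tolist(),end=' ')
    print()
E
python3 -c "
from h import *
where();tilt('w6.png')"
python3 -m creep '{"gripper":[-1,-1,-1,-1],"dp":[[0,0,0],[0,0,0],[0,0,0],[0,0,0]],"yaw":[0,0,0,0]}' 20 
python3 -c "
from h import *
where();tilt('w7.png')"
```

```text
t14.1 tcp [447.9 281.2 417. ] jaw deg from x -10.2 axis [ 0.063 -0.045 -0.997] F [ 0.4  0.  -1.7] w 13.0
70 [146, 123, 106] 80 [235, 207, 178] 90 [238, 207, 173] 100 [237, 204, 169] 110 [247, 224, 181] 120 [247, 225, 180] 130 [247, 224, 180] 140 [247, 220, 179] 150 [245, 218, 180] 160 [240, 209, 175] 170 [235, 203, 170] 180 [150, 138, 137] 190 [122, 112, 111] 200 [122, 112, 111] 210 [122, 112, 112] 220 [122, 112, 111] 230 [103, 94, 93] 240 [51, 46, 46] 250 [10, 9, 10] 260 [11, 10, 10] 270 [11, 10, 10] 280 [11, 10, 10] 290 [12, 10, 10] 300 [11, 10, 9] 310 [12, 10, 9] 
time_s: 14.65
tcp_pos: [447.6, 282.9, 416.8]
tool_rot: [1.338, 1.042, -1.304]
contact_force: [-0.1, -0.4, -1.4]
width: 12.7
t14.7 tcp [447.6 282.9 416.8] jaw deg from x -10.0 axis [ 0.063 -0.045 -0.997] F [-0.1 -0.4 -1.4] w 12.7
70 [107, 92, 83] 80 [235, 207, 178] 90 [239, 209, 175] 100 [231, 194, 160] 110 [247, 222, 181] 120 [247, 225, 180] 130 [247, 224, 181] 140 [247, 221, 180] 150 [245, 218, 180] 160 [239, 208, 174] 170 [237, 205, 171] 180 [155, 143, 142] 190 [122, 112, 111] 200 [122, 112, 111] 210 [122, 112, 111] 220 [122, 112, 111] 230 [101, 92, 91] 240 [51, 47, 46] 250 [11, 9, 10] 260 [11, 10, 10] 270 [10, 9, 9] 280 [13, 11, 10] 290 [10, 9, 9] 300 [12, 10, 10] 310 [11, 9, 10]
```

```bash

python3 -m creep '{"gripper":[-1,-1,-1,-1,-1,-1,-1,-1,-1,-1],"dp":[[0,-0.06,0],[0,-0.04,0],[0,-0.025,0],[0,-0.01,0],[0,0.0,0],[0,0.01,0],[0,0.025,0],[0,0.045,0],[0,0.06,0],[0,0,0]],"yaw":[0,0,0,0,0,0,0,0,0,0]}' 20 >/dev/null
python3 -c "
from h import *
where();tilt('w8.png')"
```

```text
t15.9 tcp [445.4 295.4 416.5] jaw deg from x -9.7 axis [ 0.065 -0.043 -0.997] F [ 0.5 -0.4 -1.6] w 12.6
70 [104, 95, 91] 80 [90, 81, 77] 90 [237, 207, 176] 100 [237, 206, 173] 110 [227, 188, 155] 120 [246, 220, 181] 130 [247, 224, 179] 140 [247, 224, 179] 150 [247, 221, 179] 160 [244, 215, 179] 170 [238, 206, 172] 180 [161, 148, 147] 190 [121, 111, 110] 200 [121, 111, 110] 210 [121, 111, 110] 220 [121, 111, 111] 230 [108, 99, 98] 240 [52, 47, 47] 250 [11, 9, 10] 260 [10, 10, 9] 270 [11, 10, 10] 280 [12, 10, 11] 290 [12, 10, 10] 300 [11, 10, 10] 310 [12, 10, 10]
```

Light grip and shaking left it where it was. I'll take it back to the stack plate, stand its low edge there and let it tip flat.

```bash

python3 -m creep '{"gripper":[-1,-1,-1,-1,-1,-1,-1,-1,-1,-1],"dp":[[0.015,-0.02,0],[0.02,-0.03,0],[0.02,-0.03,0],[0.02,-0.03,0],[0.02,-0.03,0],[0.02,-0.03,0],[0.01,-0.02,-0.03],[0,0,-0.04],[0,0,-0.03],[0,0,0]],"yaw":[0,0.04,0.05,0.05,0.05,0.04,0.01,0,0,0]}' 70 >/dev/null
python3 -c "
from h import *
s=where();M=R.from_rotvec(s['tool_rot']).as_matrix();print(s['tcp_pos']+155*M[:,0])
im,P=grab('scene');t,Pt=grab('top');w,_=grab('wrist')
a=cv2.resize(im[100:230,200:360],(480,390),interpolation=2);b=cv2.resize(w,(320,240))
c=np.zeros((390,800,3),'uint8');c[:,:480]=a;c[:240,480:]=b;c[240:,480:780]=cv2.resize(t[165:240,230:380],(300,150),interpolation=2)
cv2.imwrite('pics/s3.png',cv2.convertScaleAbs(c,alpha=1.4))"
```

```text
t17.2 tcp [572.4  96.5 313.8] jaw deg from x 4.3 axis [ 0.073 -0.027 -0.997] F [ 0.   0.  -2.3] w 12.7
[583.59391599  92.25600449 159.28495922]
```

View pics/s3.png

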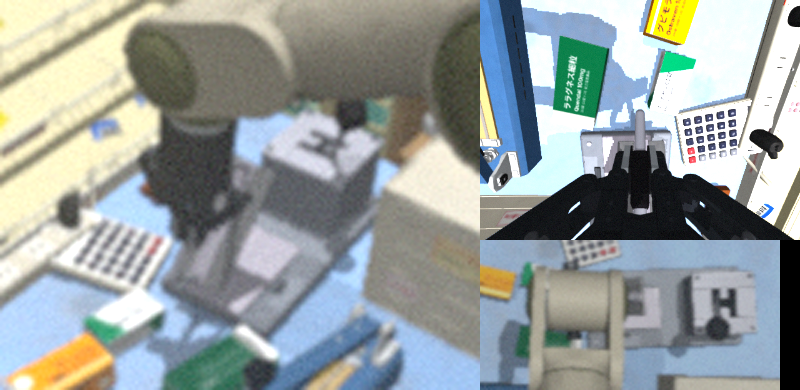

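```bash

for i in 1 2 3; do python3 -m creep '{"gripper":[-1,-1,-1],"dp":[[0,0,-0.005],[0,0,-0.004],[0,0,0]],"yaw":[0,0,0]}' 40 | grep -E 'tcp|force'; done
```

```text
tcp_pos: [573.2, 97.0, 310.2]
contact_force: [0.4, -0.8, -1.9]
tcp_pos: [573.2, 97.0, 300.6]
contact_force: [0.6, -0.2, -1.9]
tcp_pos: [573.4, 97.7, 292.6]
contact_force: [-0.8, 2.0, -0.1]
```

```bash

python3 -m creep '{"gripper":[-1,-1,-1,-1,-1,-1],"dp":[[0,-0.006,-0.001],[0,-0.008,0],[0,-0.008,0.001],[0,-0.008,0.001],[0,-0.006,0],[0,0,0]],"yaw":[0,0,0,0,0,0]}' 20 | grep -E 'tcp|force'
python3 -c "
from h import *
where();tilt('w9.png')"
```

```text
tcp_pos: [574.1, 64.8, 298.2]
contact_force: [-1.1, 3.1, 1.2]
t19.3 tcp [574.1  64.8 298.2] jaw deg from x 4.2 axis [ 0.098 -0.012 -0.995] F [-1.1  3.1  1.2] w 12.8
70 [244, 216, 180] 80 [242, 213, 179] 90 [241, 211, 177] 100 [241, 211, 177] 110 [242, 213, 179] 120 [243, 214, 179] 130 [234, 203, 168] 140 [157, 124, 100] 150 [154, 122, 100] 160 [131, 121, 120] 170 [197, 183, 182] 180 [159, 146, 146] 190 [135, 124, 123] 200 [135, 124, 124] 210 [135, 124, 123] 220 [134, 123, 123] 230 [135, 124, 124] 240 [16, 14, 14] 250 [18, 15, 16] 260 [16, 14, 15] 270 [14, 12, 13] 280 [14, 12, 12] 290 [15, 14, 14] 300 [16, 14, 15] 310 [21, 18, 19]
```

```bash

python3 -m creep '{"gripper":[-1,-1,-1,-1,-1],"dp":[[0,-0.009,0],[0,-0.01,-0.001],[0,-0.01,-0.002],[0,-0.009,-0.004],[0,0,0]],"yaw":[0,0,0,0,0]}' 20 | grep -E 'tcp|force'
python3 -m creep '{"gripper":[-1,-1,-1,-1,-1,-1],"dp":[[0,-0.009,-0.004],[0,-0.009,-0.005],[0,-0.009,-0.006],[0,-0.009,-0.007],[0,-0.005,-0.004],[0,0,0]],"yaw":[0,0,0,0,0,0]}' 20 | grep -E 'tcp|force'
python3 -c "
from h import *
where();tilt('w10.png')"
```

```text
tcp_pos: [575.1, 27.2, 294.6]
contact_force: [-0.8, 3.3, 0.5]
tcp_pos: [577.0, -13.4, 277.3]
contact_force: [-2.9, 0.5, 0.9]
t20.7 tcp [577.  -13.4 277.3] jaw deg from x 4.3 axis [ 0.124 -0.009 -0.992] F [-2.9  0.5  0.9] w 12.9
70 [236, 204, 172] 80 [233, 201, 172] 90 [233, 202, 173] 100 [146, 116, 96] 110 [157, 146, 149] 120 [108, 98, 98] 130 [185, 171, 171] 140 [209, 194, 193] 150 [227, 214, 213] 160 [227, 214, 213] 170 [226, 213, 212] 180 [226, 212, 212] 190 [217, 203, 203] 200 [131, 120, 120] 210 [131, 120, 120] 220 [131, 120, 119] 230 [126, 115, 115] 240 [14, 12, 13] 250 [15, 13, 14] 260 [14, 12, 13] 270 [11, 9, 10] 280 [11, 9, 10] 290 [19, 15, 18] 300 [23, 19, 21] 310 [30, 25, 27]
```

```bash

python3 -c "
import cv2
im=cv2.imread('pics/w10.png');g=im.mean(2).astype(int)
o=cv2.imread('pics/w3.png').mean(2).astype(int)
for v in (100,110,120,140,160,180,200,220): print(v,g[v,190:330:5].tolist());print('  w3',o[v,190:330:5].tolist())
"
```

```text
100 [126, 123, 120, 124, 122, 123, 121, 124, 122, 122, 123, 124, 125, 115, 119, 120, 118, 122, 123, 206, 209, 207, 206, 206, 205, 206, 203, 84]
  w3 [121, 121, 120, 124, 123, 120, 122, 125, 125, 123, 122, 124, 123, 122, 122, 118, 121, 119, 121, 201, 206, 206, 205, 206, 205, 207, 208, 204]
110 [134, 131, 134, 139, 109, 156, 89, 87, 92, 97, 89, 152, 128, 79, 239, 239, 153, 160, 162, 166, 166, 171, 128, 134, 133, 207, 203, 94]
  w3 [121, 122, 123, 84, 93, 91, 93, 88, 91, 91, 143, 147, 81, 85, 241, 239, 160, 158, 164, 155, 157, 149, 126, 123, 126, 124, 125, 122]
120 [150, 146, 143, 146, 162, 173, 90, 91, 96, 168, 102, 202, 77, 95, 75, 238, 166, 177, 173, 163, 172, 169, 135, 167, 166, 151, 207, 138]
  w3 [148, 140, 148, 84, 93, 94, 93, 90, 91, 91, 140, 104, 76, 87, 82, 215, 171, 180, 170, 166, 174, 164, 168, 167, 166, 168, 166, 167]
140 [145, 147, 148, 148, 79, 84, 89, 93, 88, 170, 150, 82, 172, 199, 198, 146, 173, 174, 166, 167, 170, 171, 166, 162, 162, 208, 206, 208]
  w3 [134, 148, 151, 78, 89, 94, 95, 91, 99, 95, 140, 102, 117, 124, 124, 102, 172, 166, 164, 170, 174, 146, 170, 169, 16
[... 402 characters left out ...]
59, 212, 211, 209]
  w3 [91, 152, 146, 85, 86, 95, 95, 91, 88, 99, 148, 90, 120, 123, 120, 86, 91, 93, 94, 93, 89, 97, 171, 173, 175, 170, 169, 169]
200 [149, 145, 138, 143, 148, 88, 90, 89, 92, 94, 71, 85, 118, 126, 122, 163, 166, 173, 168, 167, 173, 161, 174, 173, 212, 212, 211, 214]
  w3 [91, 126, 144, 80, 89, 91, 90, 93, 96, 131, 144, 103, 124, 122, 113, 135, 128, 89, 94, 176, 175, 176, 67, 92, 81, 171, 172, 168]
220 [229, 233, 233, 232, 237, 155, 162, 66, 67, 78, 99, 162, 117, 126, 124, 118, 166, 162, 156, 163, 169, 140, 170, 162, 208, 205, 205, 209]
  w3 [70, 75, 129, 79, 73, 70, 165, 90, 94, 143, 105, 111, 120, 123, 108, 165, 163, 161, 166, 165, 174, 151, 174, 171, 173, 175, 174, 175]
```

The bar now reads v≈128–230 as before the lift, so the cover is almost level again. I'll press it down lightly and let go.

```bash

python3 -m creep '{"gripper":[-1,-1,-1],"dp":[[0,0,-0.003],[0,0,-0.003],[0,0,0]],"yaw":[0,0,0]}' 20 | grep -E 'tcp|force'
python3 -m creep '{"gripper":[0.2,0.2,0.2,0.2],"dp":[[0,0,0],[0,0,0],[0,0,0],[0,0,0]],"yaw":[0,0,0,0]}' 20 | grep -E 'tcp|force'
python3 -m creep '{"gripper":[0.3,0.3,0.3,0.3,0.3],"dp":[[0,0,0.04],[0,0,0.05],[0,0.0,0.04],[0,0,0],[0,0,0]],"yaw":[0,0,0,0,0]}' 20 | grep -E 'tcp|force'
python3 -c "
from h import *
where();im,P=grab('wrist','w11.png');
X=[[584,-12,115]];print(proj(P,X))
g=im.mean(2).astype(int)
for v in range(90,240,8): print(v,g[v,205:300:5].tolist())"
```

```text
tcp_pos: [577.6, -13.4, 277.1]
contact_force: [-3.7, 0.9, 3.8]
tcp_pos: [577.7, -14.1, 275.9]
contact_force: [0.2, 0.4, 0.3]
tcp_pos: [577.0, -14.2, 407.6]
contact_force: [0.5, -0.7, -0.1]
t22.2 tcp [577.  -14.2 407.6] jaw deg from x 4.5 axis [ 0.126 -0.015 -0.992] F [ 0.5 -0.7 -0.1] w 55.5
[[225.58637816 174.62955152]]
90 [208, 209, 209, 210, 125, 126, 124, 207, 206, 206, 209, 211, 212, 210, 207, 207, 208, 186, 245]
98 [142, 194, 141, 141, 147, 94, 147, 147, 215, 239, 158, 168, 168, 138, 93, 180, 209, 84, 245]
106 [148, 225, 169, 171, 173, 96, 148, 133, 129, 179, 142, 175, 173, 146, 171, 140, 210, 95, 246]
114 [149, 154, 90, 92, 168, 93, 146, 107, 124, 224, 162, 169, 179, 144, 174, 143, 210, 203, 146]
122 [148, 153, 88, 96, 94, 93, 143, 109, 113, 226, 160, 173, 173, 158, 174, 142, 211, 213, 134]
130 [150, 153, 82, 93, 92, 96, 131, 110, 113, 223, 160, 177, 179, 150, 176, 155, 217, 218, 91]
138 [209, 153, 99, 92, 94, 92, 105, 107, 101, 130, 103, 164, 170, 146, 180, 172, 215, 215, 151]
146 [240, 242, 147, 163, 176, 91, 102, 105, 143, 127, 101, 178, 174, 142, 175, 211, 212, 211, 206]
15
[... 359 characters left out ...]
79, 211, 208, 209, 210]
186 [239, 237, 239, 169, 166, 166, 89, 222, 16, 30, 32, 175, 168, 159, 177, 210, 206, 209, 209]
194 [240, 237, 238, 162, 169, 163, 89, 133, 17, 30, 30, 169, 164, 179, 167, 208, 208, 208, 208]
202 [220, 215, 236, 176, 165, 164, 92, 131, 15, 28, 28, 145, 162, 172, 165, 208, 208, 211, 212]
210 [160, 150, 149, 134, 139, 143, 102, 108, 169, 213, 172, 151, 141, 150, 158, 206, 208, 211, 212]
218 [145, 149, 151, 133, 138, 139, 143, 189, 73, 187, 153, 155, 151, 152, 149, 208, 210, 213, 214]
226 [149, 151, 149, 147, 147, 154, 147, 147, 76, 184, 153, 149, 150, 155, 148, 215, 215, 215, 216]
234 [73, 71, 72, 74, 75, 70, 70, 74, 68, 187, 150, 173, 177, 179, 152, 217, 215, 215, 216]
```

```bash
python3 -c "
from h import *
P=cams.camera_params('wrist');c=[(251,182)];print(onz(P,c,121),onz(P,[(252,106),(250,236)],118))
print(bot.state()['qpos'])"
```

```text
[[608.00975903 -16.51667956 121.        ]] [[604.16460254  51.97334129 118.        ]
 [611.67606576 -75.50687448 118.        ]]
[-0.22961685  0.40418307  1.36293066  0.01507372  1.24821408 -0.31042158]
```

The cover is flat on the plate again. The tool has picked up a 7° pitch, so I'll check which free motions change it.

```bash
cat > q.py <<'E'
from h import *
where()
E
python3 -m creep '{"gripper":[0.5,0.5,0.5,0.5,0.5,0.5],"dp":[[0,0,0.03],[-0.06,0,0],[-0.06,0,0],[-0.06,0,0],[-0.03,0,0],[0,0,0]],"yaw":[0,0,0,0,0,0]}' >/dev/null; python3 q.py
python3 -m creep '{"gripper":[0.5,0.5,0.5,0.5,0.5,0.5],"dp":[[0.06,0,0],[0.06,0,0],[0.06,0,0],[0.03,0,0],[0,0,0],[0,0,0]],"yaw":[0,0,0,0,0,0]}' >/dev/null; python3 q.py
python3 -m creep '{"gripper":[0.5,0.5,0.5,0.5],"dp":[[0,0,0.06],[0,0,0.06],[0,0,0],[0,0,0]],"yaw":[0,0,0,0]}' >/dev/null; python3 q.py
python3 -m creep '{"gripper":[0.5,0.5,0.5,0.5],"dp":[[0,0,-0.06],[0,0,-0.06],[0,0,0],[0,0,0]],"yaw":[0,0,0,0]}' >/dev/null; python3 q.py
```

```text
t23.1 tcp [361.9 -14.3 430.9] jaw deg from x 4.5 axis [ 0.116 -0.012 -0.993] F [ 1.  -0.1  0.1] w 64.2
t23.8 tcp [581.2 -13.5 423.4] jaw deg from x 4.4 axis [ 0.109 -0.011 -0.994] F [1.1 0.5 0.9] w 64.0
t24.3 tcp [578.5 -13.4 545.4] jaw deg from x 4.3 axis [ 0.105 -0.011 -0.994] F [-0.3 -0.1  0.2] w 63.8
t24.8 tcp [576.7 -13.3 422.4] jaw deg from x 4.3 axis [ 0.104 -0.01  -0.994] F [1.1 0.2 0.8] w 64.5
```

```bash

python3 -m creep '{"gripper":[0.5,0.5,0.5,0.5,0.5,0.5,0.5,0.5,0.5,0.5],"dp":[[0,0,0],[0,0,0],[0,0,0],[0,0,0],[0,0,0],[0,0,0],[0,0,0],[0,0,0],[0,0,0],[0,0,0]],"yaw":[0,0,0,0,0,0,0,0,0,0]}' >/dev/null; python3 q.py
python3 -m creep '{"gripper":[0.5,0.5,0.5,0.5,0.5,0.5],"dp":[[-0.06,0,0],[-0.06,0,0],[-0.06,0,0],[-0.06,0,0],[-0.03,0,0],[0,0,0]],"yaw":[0,0,0,0,0,0]}' >/dev/null; python3 q.py
python3 -m creep '{"gripper":[0.5,0.5,0.5,0.5,0.5,0.5,0.5,0.5,0.5,0.5],"dp":[[0,0,0],[0,0,0],[0,0,0],[0,0,0],[0,0,0],[0,0,0],[0,0,0],[0,0,0],[0,0,0],[0,0,0]],"yaw":[0,0,0,0,0,0,0,0,0,0]}' >/dev/null; python3 q.py
```

```text
t26.1 tcp [577.  -13.3 427.3] jaw deg from x 4.3 axis [ 0.112 -0.012 -0.994] F [ 0.5  0.  -0.4] w 64.1
t26.8 tcp [299.4 -12.6 424.9] jaw deg from x 4.3 axis [ 0.112 -0.014 -0.994] F [ 1.1 -0.3 -0.1] w 64.1
t28.1 tcp [301.4 -12.9 424.9] jaw deg from x 4.4 axis [ 0.112 -0.013 -0.994] F [ 0.1 -0.7 -0.2] w 63.7
```

```bash

python3 -m creep '{"gripper":[-1,-1,-1,-1,-1,-1,-1,-1,-1,-1],"dp":[[0,0.05,0.01],[0.03,0.05,0],[0.03,0.05,0],[0.03,0.05,0],[0.03,0.05,0],[0.03,0.05,0],[0.03,0.05,0],[0.03,0.05,0],[0.02,0.03,0],[0,0,0]],"yaw":[0,-0.04,-0.04,-0.04,-0.04,-0.04,-0.04,0,0,0]}' 20 >/dev/null; python3 q.py
```

```text
t29.3 tcp [536.7 432.7 432.1] jaw deg from x -10.2 axis [ 0.108 -0.044 -0.993] F [-0.1  0.5 -0.2] w 0.1
```

```bash

python3 -m creep '{"gripper":[-1,-1,-1],"dp":[[0,0,-0.045],[0,0,-0.03],[0,0,0]],"yaw":[0,0,0]}' 20 >/dev/null; python3 q.py
python3 -m creep '{"gripper":[-1,-1,-1,-1],"dp":[[0.006,-0.001,0],[0.006,-0.001,0],[0.004,-0.001,0],[0.004,0,0]],"yaw":[0,0,0,0]}' 20 >/dev/null; python3 q.py
python3 -m creep '{"gripper":[-1,-1,-1,-1],"dp":[[0.004,-0.001,0],[0.004,-0.001,0],[0.004,0,0],[0.004,0,0]],"yaw":[0,0,0,0]}' 20 >/dev/null; python3 q.py
```

```text
t29.7 tcp [536.1 431.5 355.7] jaw deg from x -10.2 axis [ 0.108 -0.044 -0.993] F [ 0.4 -0.1  0.5] w 0.1
t30.2 tcp [556.1 427.9 360.4] jaw deg from x -10.2 axis [ 0.106 -0.043 -0.993] F [-28.2  -5.5   6.4] w -0.1
t30.7 tcp [563.2 429.3 361.4] jaw deg from x -9.8 axis [ 0.063 -0.052 -0.997] F [-24.9  -7.8   6.7] w 0.1
```

```bash

python3 -m creep '{"gripper":[-1,-1,-1,-1,-1,-1],"dp":[[0.003,-0.0005,0],[0.004,-0.0005,0],[0.004,-0.0005,-0.001],[0.004,-0.0005,0],[0.004,0,-0.001],[0.004,0,0]],"yaw":[0,0,0,0,0,0]}' 20 >/dev/null; python3 q.py
```

```text
t31.4 tcp [573.5 431.8 362.2] jaw deg from x -9.3 axis [ 0.002 -0.067 -0.998] F [-24.7  -7.2   3.4] w 0.1
```

```bash

python3 -m creep '{"gripper":[-1,-1,-1,-1,-1,-1,-1],"dp":[[0.004,-0.0005,0],[0.004,0,-0.002],[-0.012,0,-0.002],[-0.012,-0.006,0],[0,-0.008,0],[0,-0.005,0],[0,-0.004,0]],"yaw":[0,0,0,0,0,0,0]}' 20 >/dev/null; python3 q.py
python3 -m creep '{"gripper":[-1,-1,-1,-1,-1],"dp":[[0,-0.004,0],[0,-0.004,0],[0,-0.004,0],[0,-0.004,0],[0,-0.004,0]],"yaw":[0,0,0,0,0]}' 20 >/dev/null; python3 q.py
```

```text
t32.3 tcp [552.8 411.  362.6] jaw deg from x -9.0 axis [-0.014 -0.061 -0.998] F [ 0.9 30.2 -4.3] w -0.1
t32.9 tcp [550.7 403.  363.5] jaw deg from x -8.4 axis [-0.003 -0.013 -1.   ] F [ 2.9 21.1 -3.7] w -0.2
```

```bash

python3 -m creep '{"gripper":[-1,-1,-1,-1,1,1,1,1,1,1],"dp":[[0,0.008,0],[0,0.008,0],[0,0,0.04],[0,0,0.04],[0,-0.05,0],[0.01,-0.05,0],[0.01,-0.06,0],[0.01,-0.06,0],[0.01,-0.06,0],[0,-0.06,0]],"yaw":[0,0,0,0,0,0.04,0.05,0.05,0.05,0.03]}' 20 >/dev/null; python3 q.py
python3 -m creep '{"gripper":[1,1,1,1,1],"dp":[[0,-0.05,0],[0,-0.03,0],[0,-0.01,0],[0,0,0],[0,0,0]],"yaw":[0,0,0,0,0]}' 20 >/dev/null
python3 - <<'E'
from h import *
where();im,P=grab('wrist','w12.png')
m=(im.max(2)<60).astype('uint8');m[:100]=0;m[240:]=0;m[:,:200]=0;m[:,320:]=0
n,l,s,c=cv2.connectedComponentsWithStats(m)
for i in range(1,n):
    if s[i,4]>80: print(s[i].tolist(),c[i].round(1),onz(P,c[i],121).round(1))
E
```

```text
t34.2 tcp [592.8  72.6 445.3] jaw deg from x 4.8 axis [ 0.002 -0.017 -1.   ] F [0.8 0.5 0.5] w 85.6
t34.8 tcp [593.4 -23.3 445.4] jaw deg from x 4.5 axis [ 0.001 -0.018 -1.   ] F [-0.6  0.3  0.4] w 85.5
[207, 136, 8, 15, 105] [210.9 143. ] [[5.444e+02 3.000e-01 1.210e+02]]
[264, 144, 15, 42, 531] [271.  164.7] [[607.9 -17.6 121. ]]
[205, 220, 82, 20, 1356] [246.5 230.3] [[587.6 -96.5 121. ]]
```

```bash

python3 -m creep '{"gripper":[1,0.3,0.3,0.3,0.3,0.3,0.3,0.3],"dp":[[0.015,0.008,0],[0,0,0],[0,0,-0.05],[0,0,-0.05],[0,0,-0.04],[0,0,-0.025],[0,0,-0.01],[0,0,0]],"yaw":[0,0,0,0,0,0,0,0]}' 20 >/dev/null; 
python3 - <<'E'
from h import *
s=where();im,P=grab('wrist','w13.png');g=im.mean(2).astype(int)
print(proj(P,[[608,-17.6,121],[608,-17.6+22,121],[608,-17.6-22,121]]).round(),proj(P,[s['tcp_pos']+R.from_rotvec(s['tool_rot']).apply([155,0,0])]))
for v in range(215,330,8): print(v,g[v,215:300:5].tolist())
E
```

```text
t35.9 tcp [606.1 -10.5 267.6] jaw deg from x 4.9 axis [ 0.004 -0.019 -1.   ] F [ 0.4 -0.1  0.7] w 55.2
[[260. 283.]
 [265. 243.]
 [256. 319.]] [[257.94094889 265.22362523]]
215 [110, 92, 88, 91, 94, 89, 84, 87, 117, 125, 121, 95, 174, 167, 169, 168, 164]
223 [103, 68, 69, 69, 94, 92, 83, 85, 117, 124, 121, 97, 161, 159, 166, 141, 140]
231 [201, 77, 65, 73, 81, 69, 72, 68, 119, 128, 118, 92, 144, 144, 141, 145, 139]
239 [207, 139, 143, 139, 138, 66, 61, 44, 118, 125, 120, 87, 141, 136, 137, 141, 141]
247 [214, 138, 134, 139, 144, 70, 60, 7, 9, 13, 10, 12, 42, 143, 142, 143, 145]
255 [212, 143, 142, 139, 137, 68, 44, 7, 8, 7, 15, 16, 12, 141, 137, 141, 141]
263 [208, 139, 136, 141, 137, 67, 45, 10, 15, 10, 5, 9, 24, 142, 139, 138, 142]
271 [211, 150, 140, 135, 131, 66, 47, 9, 10, 7, 12, 12, 32, 135, 143, 136, 136]
279 [141, 130, 139, 141, 136, 133, 56, 5, 9, 12, 13, 4, 54, 140, 139, 144, 135]
287 [145, 130, 142, 138, 146, 135, 55, 15, 7, 9, 15, 10, 75, 137, 130, 133, 126]
295 [142, 142, 141, 142, 140, 139, 129, 10, 8, 16, 14, 10, 108, 150, 148, 148, 147]
303 [134, 132, 136, 141, 139, 131, 118, 12, 10, 9, 10, 8, 144, 145, 148, 150, 147]
311 [73, 73, 69, 71, 71, 71, 63, 6, 11, 11, 11, 19, 69, 146, 147, 146, 170]
319 [47, 52, 49, 52, 48, 49, 41, 6, 12, 21, 21, 19, 47, 46, 97, 147, 173]
327 [52, 51, 47, 48, 50, 49, 51, 63, 127, 140, 124, 49, 48, 48, 49, 172, 174]
```

```bash

python3 -m creep '{"gripper":[0.3,0.3,-1,-1,-1,-1,-1,-1],"dp":[[0.001,-0.006,0.002],[0,0,0],[0,0,0],[0,0,0],[0,0,0],[0,0,0],[0,0,0],[0,0,0]],"yaw":[0,0,0,0,0,0,0,0]}' 120 >/dev/null; python3 q.py
python3 -m creep '{"gripper":[-1,-1,-1,-1,-1,-1,-1,-1],"dp":[[0,0,0.01],[0,0,0.02],[0,0,0.03],[0,0,0.03],[0,0,0.03],[0,0,0.02],[0,0,0.01],[0,0,0]],"yaw":[0,0,0,0,0,0,0,0]}' 120 >/dev/null; python3 q.py
python3 - <<'E'
from h import *
im,P=grab('wrist','w14.png');g=im.mean(2).astype(int)
for v in list(range(90,240,10)): print(v,g[v,235:280:5].tolist())
E
```

```text
t36.9 tcp [607.7 -17.  273.8] jaw deg from x 4.9 axis [ 0.01  -0.021 -1.   ] F [0.5 0.1 1.3] w 11.9
t37.9 tcp [606.4 -16.6 429. ] jaw deg from x 5.0 axis [ 0.006 -0.019 -1.   ] F [-0.2  0.4 -1.7] w 12.3
90 [138, 135, 136, 135, 133, 152, 218, 221, 221]
100 [102, 105, 160, 162, 129, 164, 163, 125, 166]
110 [106, 99, 159, 102, 127, 114, 187, 173, 190]
120 [100, 104, 95, 127, 135, 133, 105, 146, 188]
130 [108, 103, 97, 133, 153, 141, 111, 158, 188]
140 [99, 96, 97, 133, 143, 136, 110, 187, 185]
150 [102, 103, 99, 130, 138, 136, 110, 185, 184]
160 [105, 105, 98, 133, 140, 132, 108, 105, 100]
170 [100, 101, 106, 136, 138, 134, 103, 98, 105]
180 [108, 101, 100, 130, 134, 137, 102, 106, 103]
190 [109, 102, 116, 134, 140, 134, 107, 106, 105]
200 [100, 102, 109, 133, 140, 133, 100, 192, 144]
210 [104, 107, 129, 127, 136, 133, 113, 187, 175]
220 [78, 82, 35, 130, 139, 135, 92, 165, 161]
230 [143, 69, 6, 13, 11, 13, 14, 59, 157]
```

The bar is visible up to v≈115, so the cover is level this time. Carrying it gently to the stand.

```bash

python3 -m creep '{"gripper":[-1,-1,-1,-1,-1,-1,-1,-1,-1,-1],"dp":[[-0.01,0.01,0],[-0.02,0.02,0],[-0.025,0.025,0],[-0.025,0.025,0],[-0.025,0.03,0],[-0.025,0.03,0],[-0.025,0.03,0],[-0.02,0.035,0],[-0.005,0.035,0],[0,0.035,0]],"yaw":[0,-0.03,-0.03,-0.03,-0.03,-0.03,-0.03,-0.03,-0.03,0]}' 120 >/dev/null; python3 q.py
python3 -m creep '{"gripper":[-1,-1,-1,-1,-1,-1,-1,-1,-1,-1],"dp":[[0,0.035,0],[0,0.035,0],[0,0.035,0],[0,0.03,0],[0,0.025,0],[0,0.02,0],[0,0.015,0],[0,0.005,-0.01],[0,0,-0.01],[0,0,0]],"yaw":[0,0,0,0,0,0,0,0,0,0]}' 120 >/dev/null; python3 q.py
python3 - <<'E'
from h import *
im,P=grab('wrist','w15.png');g=im.mean(2).astype(int)
for v in list(range(90,240,10)): print(v,im[v-1:v+2,254:262].reshape(-1,3).mean(0).astype(int).tolist(),end=' ')
E
```

```text
t39.2 tcp [418.9 263.4 422.4] jaw deg from x -9.4 axis [ 0.023 -0.037 -0.999] F [ 15.2 -28.3 -20.4] w 12.4
t40.5 tcp [413.9 469.3 395.2] jaw deg from x -9.0 axis [ 0.028 -0.051 -0.998] F [ 0.4  0.1 -1. ] w 11.7
90 [252, 235, 201] 100 [252, 236, 199] 110 [252, 237, 199] 120 [236, 213, 175] 130 [211, 172, 135] 140 [203, 163, 127] 150 [136, 125, 124] 160 [205, 192, 192] 170 [155, 142, 141] 180 [154, 143, 141] 190 [155, 143, 141] 200 [155, 144, 142] 210 [156, 144, 143] 220 [156, 144, 143] 230 [157, 145, 144]
```

```bash

python3 - <<'E'
import cv2
for f,vs in(('w15',(155,165,180,200,220,228,236)),('w6',(185,200,220)),('w14',(125,150,200,220))):
    im=cv2.imread(f'pics/{f}.png')
    for v in vs: print(f,v,im[v,215:305:3].mean(1).astype(int).tolist())
E
```

```text
w15 155 [15, 14, 16, 26, 122, 147, 148, 151, 152, 157, 154, 102, 136, 204, 210, 203, 159, 228, 228, 229, 230, 229, 228, 228, 229, 228, 229, 65, 91, 112]
w15 165 [15, 19, 32, 145, 147, 148, 149, 150, 151, 149, 152, 108, 137, 147, 149, 141, 191, 228, 227, 230, 230, 229, 229, 227, 227, 224, 220, 45, 103, 109]
w15 180 [10, 102, 117, 116, 109, 106, 108, 110, 113, 111, 153, 106, 140, 150, 151, 143, 122, 170, 89, 113, 116, 115, 106, 141, 147, 180, 171, 56, 61, 56]
w15 200 [152, 95, 103, 111, 112, 112, 110, 114, 115, 125, 228, 111, 140, 150, 150, 141, 119, 240, 149, 177, 176, 171, 177, 178, 172, 180, 179, 108, 104, 106]
w15 220 [224, 126, 164, 149, 85, 87, 86, 87, 79, 83, 213, 118, 140, 152, 152, 139, 119, 217, 132, 152, 151, 152, 156, 179, 180, 178, 166, 141, 205, 203]
w15 228 [202, 152, 145, 141, 84, 83, 79, 83, 147, 148, 215, 116, 138, 152, 152, 139, 121, 216, 124, 157, 152, 150, 147, 148, 158, 154, 149, 150, 229, 227]
w15 236 [200, 148, 141, 139, 85, 84, 79, 78, 82, 11, 74, 8, 14, 15, 6, 15, 11, 42, 30, 88, 87, 89, 151, 159, 151, 151, 150, 139, 211, 210]
w6 185 [107, 108, 94, 95, 80, 39,
[... 329 characters left out ...]
9, 90, 111, 117, 115, 114, 97, 186, 171, 85, 56, 77, 80, 73, 73, 77, 78, 79, 79, 91]
w14 125 [105, 99, 103, 106, 100, 103, 95, 99, 101, 144, 93, 123, 128, 135, 131, 133, 120, 112, 228, 178, 189, 190, 187, 180, 189, 194, 193, 191, 190, 172]
w14 150 [99, 102, 105, 102, 100, 101, 103, 106, 108, 139, 99, 126, 137, 137, 139, 136, 123, 108, 200, 183, 184, 188, 191, 188, 183, 185, 185, 187, 167, 222]
w14 200 [106, 104, 101, 110, 107, 101, 98, 101, 100, 100, 109, 124, 133, 140, 139, 133, 120, 144, 194, 187, 144, 183, 183, 192, 186, 180, 186, 180, 219, 219]
w14 220 [73, 79, 78, 73, 78, 80, 78, 75, 79, 23, 35, 123, 134, 139, 136, 135, 118, 24, 65, 157, 161, 188, 182, 189, 186, 181, 179, 165, 226, 226]
```

The cover has tipped about 25–30° in the grip again (bar end at v≈150). The prongs can level it: I'll enter high, so the plate meets the prongs from below, then lower.

```bash

python3 -m creep '{"gripper":[-1,-1,-1,-1],"dp":[[-0.001,-0.004,0.012],[-0.001,-0.004,0.01],[0,0,0.002],[0,0,0]],"yaw":[-0.01,-0.01,0,0]}' 120 >/dev/null; python3 q.py
python3 - <<'E'
from h import *
w,P=grab('wrist','w16.png');s,_=grab('scene')
c=np.zeros((400,800,3),'uint8');c[:,:400]=cv2.resize(s[150:290,80:220],(400,400),interpolation=2);c[:300,400:]=cv2.resize(w,(400,300))
cv2.imwrite('pics/v15.png',cv2.convertScaleAbs(c,alpha=1.3))
E
```

```text
t41.0 tcp [412.  459.8 423.7] jaw deg from x -10.3 axis [ 0.03  -0.049 -0.998] F [ 0.2  0.2 -2.3] w 11.3
```

View pics/v15.png

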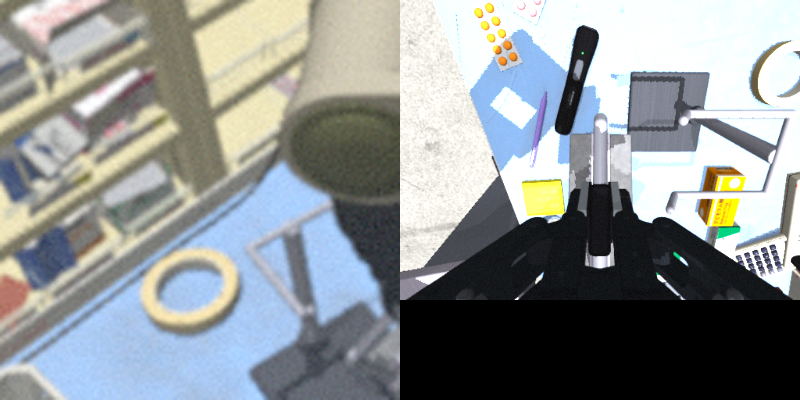

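```bash

for i in 1 2 3 4; do python3 -m creep '{"gripper":[-1,-1,-1],"dp":[[0.01,-0.0018,0],[0.009,-0.0018,0],[0.005,-0.001,0]],"yaw":[0,0,0]}' 120 | grep -E 'tcp|force'; done
```

```text
tcp_pos: [437.8, 455.1, 422.4]
contact_force: [0.1, -0.9, -1.6]
tcp_pos: [463.6, 450.1, 421.3]
contact_force: [-0.2, -0.9, -2.9]
tcp_pos: [479.9, 448.7, 421.5]
contact_force: [-26.2, -1.6, 5.3]
tcp_pos: [491.6, 449.7, 421.9]
contact_force: [-25.3, -2.2, 3.0]
```

```bash

python3 -m creep '{"gripper":[-1,-1,-1,-1],"dp":[[-0.015,0.003,0],[-0.015,0.003,0],[0,0,0.0],[0,0,0]],"yaw":[0,0,0,0]}' 120 >/dev/null; python3 q.py
python3 - <<'E'
from h import *
w,P=grab('wrist','w17.png')
s=bot.state();M=R.from_rotvec(s['tool_rot']).as_matrix();g=s['tcp_pos']+159*M[:,0];print('grasp',g)
x=np.array([M[0,1],M[1,1],0]);x*=np.sign(x[0]);x/=np.linalg.norm(x);y=np.array([-x[1],x[0],0]);z=np.array([0,0,1])
for ph in (0,-.2,-.4,-.5,-.6,-.8,-1):
    c,sn=np.cos(ph),np.sin(ph);f=lambda a,b:g+y*(a*c-b*sn)+z*(a*sn+b*c)
    print(ph,'bar end',proj(P,f(69,5)).round().tolist(),'plate edge',proj(P,[f(75,-79)-33*x,f(75,-79)+33*x]).round().tolist(),'grip end top',proj(P,f(22,11)).round().tolist())
gr=w.mean(2).astype(int)
for v in range(110,245,6): print(v,gr[v,200:320:5].tolist())
E
```

```text
t43.1 tcp [461.2 456.1 422.9] jaw deg from x -8.1 axis [-0.064 -0.058 -0.996] F [-0.  -0.  -1.3] w 11.6
grasp [450.96440911 446.81239401 264.43820532]
0 bar end [[258.0, 127.0]] plate edge [[215.0, 95.0], [314.0, 95.0]] grip end top [[257.0, 235.0]]
-0.2 bar end [[259.0, 123.0]] plate edge [[220.0, 118.0], [309.0, 119.0]] grip end top [[257.0, 226.0]]
-0.4 bar end [[261.0, 124.0]] plate edge [[223.0, 141.0], [306.0, 142.0]] grip end top [[258.0, 220.0]]
-0.5 bar end [[261.0, 127.0]] plate edge [[224.0, 153.0], [305.0, 154.0]] grip end top [[258.0, 217.0]]
-0.6 bar end [[261.0, 131.0]] plate edge [[225.0, 164.0], [304.0, 166.0]] grip end top [[258.0, 215.0]]
-0.8 bar end [[262.0, 141.0]] plate edge [[226.0, 187.0], [302.0, 189.0]] grip end top [[259.0, 213.0]]
-1 bar end [[262.0, 153.0]] plate edge [[227.0, 211.0], [301.0, 213.0]] grip end top [[259.0, 212.0]]
110 [139, 11, 17, 22, 14, 37, 145, 146, 150, 138, 154, 150, 151, 154, 154, 153, 231, 229, 84, 113, 109, 111, 112, 109]
116 [27, 17, 45, 15, 15, 108, 151, 153, 149, 148, 154, 152, 152, 153, 152, 151, 231, 230, 91, 109, 107, 112, 
[... 1842 characters left out ...]
30, 228, 228, 106, 111, 106, 111, 110, 167, 140, 155, 139, 137, 150, 147, 152, 151, 151, 139, 207, 206, 208, 209]
218 [229, 230, 228, 224, 114, 111, 103, 86, 106, 128, 134, 156, 139, 136, 152, 151, 154, 152, 155, 134, 212, 209, 211, 210]
224 [226, 228, 228, 224, 79, 85, 85, 83, 83, 129, 135, 158, 142, 139, 154, 148, 143, 150, 143, 134, 213, 213, 212, 212]
230 [228, 228, 230, 222, 85, 84, 95, 150, 82, 131, 134, 158, 140, 138, 147, 155, 153, 155, 155, 140, 213, 211, 213, 211]
236 [230, 228, 230, 221, 75, 87, 155, 90, 88, 43, 10, 12, 6, 63, 79, 78, 150, 156, 154, 141, 211, 214, 213, 213]
242 [213, 229, 230, 199, 87, 16, 27, 86, 74, 16, 16, 16, 20, 14, 42, 81, 40, 14, 75, 82, 207, 210, 211, 211]
```

The plate's raised right end hit the front bend of the right prong. I'll level the cover first by setting only the bar's low left end on the right prong.

```bash

python3 -m creep '{"gripper":[-1,-1,-1,-1,-1,-1,-1,-1],"dp":[[-0.015,0.003,0],[-0.015,0.003,0],[-0.004,-0.02,0],[-0.004,-0.025,0],[-0.004,-0.025,0],[-0.003,-0.012,0],[0,0,0],[0,0,0]],"yaw":[0,0,0,-0.02,-0.01,0,0,0]}' 120 >/dev/null; python3 q.py
python3 -m creep '{"gripper":[-1,-1,-1,-1,-1,-1,-1],"dp":[[0.012,-0.002,0],[0.018,-0.003,0],[0.018,-0.003,0],[0.018,-0.003,0],[0.014,-0.003,0],[0,0,0],[0,0,0]],"yaw":[0,0,0,0,0,0,0]}' 120 >/dev/null; python3 q.py
```

```text
t44.1 tcp [409.1 379.5 423.1] jaw deg from x -9.8 axis [-0.065 -0.055 -0.996] F [-0.  -0.3 -1.9] w 11.5
t45.0 tcp [488.8 371.5 414.1] jaw deg from x -9.0 axis [-0.104 -0.054 -0.993] F [ 0.7 -0.5 -1.8] w 11.3
```

```bash

python3 -m creep '{"gripper":[-1,-1,-1,-1],"dp":[[-0.005,0.001,0.01],[0,0,0.012],[0,0,0.005],[0,0,0]],"yaw":[0,0,0,0]}' 120 >/dev/null; python3 q.py
python3 -m creep '{"gripper":[-1,-1,-1,-1],"dp":[[0.012,-0.002,0],[0.012,-0.002,0],[0.01,-0.002,0],[0,0,0]],"yaw":[0,0,0,0]}' 120 >/dev/null; python3 q.py
```

```text
t45.5 tcp [484.5 372.  444.9] jaw deg from x -9.1 axis [-0.099 -0.052 -0.994] F [-0.6  0.  -1.3] w 11.5
t46.0 tcp [519.2 365.5 445. ] jaw deg from x -9.0 axis [-0.106 -0.054 -0.993] F [ 0.2  0.2 -1.8] w 11.5
```

```bash

python3 -m creep '{"gripper":[-1,-1,-1,-1,-1],"dp":[[0,0,-0.015],[0,0,-0.02],[0,0,-0.015],[0,0,-0.005],[0,0,0]],"yaw":[0,0,0,0,0]}' 20 | grep -E 'tcp|force|width'
for i in 1 2 3 4; do python3 -m creep '{"gripper":[-1,-1],"dp":[[0,0,-0.004],[0,0,-0.004]],"yaw":[0,0]}' 20 | grep -E 'tcp|force'; done; python3 q.py
```

```text
tcp_pos: [516.5, 359.3, 412.0]
contact_force: [-0.9, 0.1, -0.6]
width: 11.5
tcp_pos: [516.1, 358.2, 408.7]
contact_force: [-6.3, -12.7, 26.4]
tcp_pos: [515.5, 357.0, 406.7]
contact_force: [-6.0, -11.2, 23.1]
tcp_pos: [514.9, 355.7, 404.6]
contact_force: [-5.1, -11.1, 22.7]
tcp_pos: [514.4, 354.5, 402.6]
contact_force: [-4.9, -11.4, 22.0]
t47.6 tcp [514.4 354.5 402.6] jaw deg from x -9.2 axis [-0.06  -0.064 -0.996] F [ -4.9 -11.4  22. ] w 11.8
```

```bash

python3 -m creep '{"gripper":[-1,-1,-1,-1,-1,-1,-1,-1,-1,-1],"dp":[[0,0,0.015],[0,0,0.02],[0,0,0],[-0.02,0.003,0],[-0.03,0.005,0],[-0.03,0.005,0],[-0.01,0.002,0],[0.002,0.014,-0.01],[0.002,0.014,-0.01],[0,0,0]],"yaw":[0,0,0,0,0,0,0,0,0,0]}' 120 >/dev/null; python3 q.py
cat > m.py <<'E'
from h import *
w,P=grab('wrist','wm.png')
s=where();M=R.from_rotvec(s['tool_rot']).as_matrix();g=s['tcp_pos']+159*M[:,0];r=g-[536,430.5,204]
a=-.182;print('grasp rel seat x %.0f y %.0f z %.0f'%(.983*r[0]+a*r[1],-a*r[0]+.983*r[1],r[2]))
gr=w.mean(2).astype(int)
print('col257',[(v,int(gr[v-1:v+2,254:260].mean())) for v in range(90,250,6)])
print('col235',[(v,int(gr[v-1:v+2,232:238].mean())) for v in range(90,250,6)])
x=np.array([M[0,1],M[1,1],0]);x*=np.sign(x[0]);x/=np.linalg.norm(x);y=np.array([-x[1],x[0],0]);z=np.array([0,0,1])
for d in(0,10,20):
  for ph in (.2,0,-.2,-.4,-.6,-.8):
    c,sn=np.cos(ph),np.sin(ph);f=lambda a,b:proj(P,g+y*((a-d)*c-b*sn)+z*((a-d)*sn+b*c))[0,1].round()
    print(d,ph,'bar end',f(69,5),'plate edge',f(75,-79),'grip',f(22,11))
E
python3 m.py
```

```text
t48.9 tcp [427.8 401.5 406.3] jaw deg from x -9.1 axis [-0.072 -0.067 -0.995] F [ 0.4  0.1 -2.4] w 11.4
t49.0 tcp [427.8 401.1 406.9] jaw deg from x -9.1 axis [-0.072 -0.067 -0.995] F [ 1.   0.1 -2.6] w 11.5
grasp rel seat x -110 y -61 z 45
col257 [(90, 154), (96, 153), (102, 152), (108, 152), (114, 150), (120, 152), (126, 147), (132, 143), (138, 143), (144, 127), (150, 109), (156, 145), (162, 148), (168, 148), (174, 149), (180, 149), (186, 150), (192, 150), (198, 151), (204, 151), (210, 152), (216, 151), (222, 152), (228, 146), (234, 110), (240, 15), (246, 17)]
col235 [(90, 75), (96, 114), (102, 133), (108, 142), (114, 148), (120, 149), (126, 152), (132, 153), (138, 153), (144, 154), (150, 153), (156, 153), (162, 155), (168, 155), (174, 108), (180, 111), (186, 109), (192, 109), (198, 113), (204, 111), (210, 112), (216, 85), (222, 107), (228, 135), (234, 91), (240, 87), (246, 79)]
0 0.2 bar end 143.0 plate edge 72.0 grip 247.0
0 0 bar end 129.0 plate edge 95.0 grip 236.0
0 -0.2 bar end 124.0 plate edge 118.0 grip 228.0
0 -0.4 bar end 125.0 plate edge 141.0 grip 221.0
0 -0.6 bar end 131.0 plate edge 164.0 grip 216.0
0 -0.8 bar end 141.0 plate edge 188.0 grip 214.0
10 0.2 bar end 167.0 plate edge 89.0 grip 262.0
10 0 bar end 153.0 plate edge 110.0 grip 255.0
10 -0.2 bar end 146.0 plate edge 132.0 grip 248.0
10 -0.4 bar end 145.0 plate edge 154.0 grip 242.0
10 -0.6 bar end 149.0 plate edge 176.0 grip 237.0
10 -0.8 bar end 156.0 plate edge 198.0 grip 233.0
20 0.2 bar end 188.0 plate edge 105.0 grip 276.0
20 0 bar end 175.0 plate edge 125.0 grip 272.0
20 -0.2 bar end 168.0 plate edge 145.0 grip 268.0
20 -0.4 bar end 165.0 plate edge 166.0 grip 263.0
20 -0.6 bar end 167.0 plate edge 188.0 grip 258.0
20 -0.8 bar end 172.0 plate edge 209.0 grip 254.0
```

```bash

python3 -m creep '{"gripper":[-1,-1,-1],"dp":[[0.001,0.006,0.004],[0,0,0.004],[0,0,0]],"yaw":[0,0,0]}' 120 >/dev/null; 
python3 -m creep '{"gripper":[-1,-1,-1,-1,-1,-1,-1,-1],"dp":[[0.01,-0.002,0],[0.016,-0.003,0.001],[0.016,-0.003,0],[0.016,-0.003,0.001],[0.016,-0.003,0],[0.014,-0.002,0],[0.006,-0.001,0],[0,0,0]],"yaw":[0,0,0,0,0,0,0,0]}' 120 >/dev/null; python3 m.py | head -2
```

```text
t50.4 tcp [529.8 387.1 418.1] jaw deg from x -9.3 axis [-0.07  -0.066 -0.995] F [-0.   0.2 -2. ] w 11.6
grasp rel seat x -7 y -56 z 56
```

```bash

python3 -m creep '{"gripper":[-1,-1,-1,-1,-1],"dp":[[0,0,-0.012],[0,-0.004,-0.014],[0,-0.004,-0.01],[0,0,0],[0,0,0]],"yaw":[0,0,0,0,0]}' 20 >/dev/null; python3 m.py | head -2
for i in 1 2 3; do python3 -m creep '{"gripper":[-1,-1],"dp":[[0,-0.001,-0.004],[0,-0.001,-0.004]],"yaw":[0,0]}' 20 | grep -E 'force'; done; python3 m.py|head -4
```

```text
t51.0 tcp [528.5 379.5 381.2] jaw deg from x -9.2 axis [-0.065 -0.06  -0.996] F [1.7 2.6 0.7] w 11.6
grasp rel seat x -7 y -63 z 19
contact_force: [-7.4, 2.3, 24.7]
contact_force: [-6.2, 1.8, 20.8]
contact_force: [-6.9, 1.9, 21.0]
t51.9 tcp [524.6 375.2 380. ] jaw deg from x -8.9 axis [-0.041 -0.038 -0.998] F [-6.7  1.8 21.6] w 11.6
grasp rel seat x -7 y -64 z 17
col257 [(90, 108), (96, 108), (102, 108), (108, 97), (114, 93), (120, 59), (126, 58), (132, 58), (138, 58), (144, 103), (150, 116), (156, 147), (162, 148), (168, 149), (174, 149), (180, 150), (186, 150), (192, 151), (198, 151), (204, 152), (210, 152), (216, 153), (222, 154), (228, 155), (234, 118), (240, 22), (246, 21)]
col235 [(90, 66), (96, 61), (102, 61), (108, 60), (114, 46), (120, 51), (126, 58), (132, 59), (138, 58), (144, 59), (150, 58), (156, 56), (162, 144), (168, 110), (174, 108), (180, 111), (186, 85), (192, 93), (198, 160), (204, 128), (210, 112), (216, 114), (222, 90), (228, 92), (234, 94), (240, 90), (246, 89)]
```

```bash

python3 -m creep '{"gripper":[-1,-1,-1,-1],"dp":[[0,0,0.008],[0,-0.007,0],[0,-0.006,0],[0,0,0]],"yaw":[0,0,0,0]}' 20 >/dev/null; python3 m.py | head -2
for i in 1 2 3 4; do python3 -m creep '{"gripper":[-1,-1],"dp":[[0,0,-0.005],[0,0,-0.005]],"yaw":[0,0]}' 20 | grep -E 'force'; done; python3 m.py|head -4
```

```text
t52.4 tcp [524.6 361.  388.1] jaw deg from x -8.9 axis [-0.041 -0.037 -0.999] F [ 0.3 -0.1  5.5] w 11.4
grasp rel seat x -4 y -77 z 25
contact_force: [-8.5, -2.4, 29.3]
contact_force: [-8.1, -3.8, 25.3]
contact_force: [-6.9, -0.5, 25.0]
contact_force: [-8.7, -3.2, 26.5]
t53.5 tcp [521.7 358.5 384. ] jaw deg from x -8.8 axis [ 0.    -0.008 -1.   ] F [-5.9 -0.7 24.2] w 11.8
grasp rel seat x -1 y -75 z 21
col257 [(90, 107), (96, 107), (102, 105), (108, 90), (114, 100), (120, 57), (126, 99), (132, 57), (138, 56), (144, 124), (150, 146), (156, 222), (162, 223), (168, 191), (174, 144), (180, 144), (186, 145), (192, 147), (198, 147), (204, 147), (210, 148), (216, 149), (222, 150), (228, 150), (234, 122), (240, 21), (246, 24)]
col235 [(90, 108), (96, 107), (102, 89), (108, 65), (114, 65), (120, 58), (126, 58), (132, 57), (138, 58), (144, 57), (150, 56), (156, 95), (162, 137), (168, 103), (174, 114), (180, 157), (186, 105), (192, 109), (198, 111), (204, 111), (210, 107), (216, 110), (222, 106), (228, 104), (234, 85), (240, 85), (246, 86)]
```

```bash
python3 m.py|tail -12; python3 - <<'E'
import cv2
im=cv2.imread('pics/wm.png').mean(2).astype(int)
for v in range(140,182,4): print(v,im[v,205:310:5].tolist())
E
```

```text
10 0.2 bar end 160.0 plate edge 96.0 grip 258.0
10 0 bar end 149.0 plate edge 117.0 grip 251.0
10 -0.2 bar end 144.0 plate edge 139.0 grip 244.0
10 -0.4 bar end 145.0 plate edge 161.0 grip 239.0
10 -0.6 bar end 150.0 plate edge 183.0 grip 234.0
10 -0.8 bar end 158.0 plate edge 205.0 grip 231.0
20 0.2 bar end 182.0 plate edge 111.0 grip 274.0
20 0 bar end 171.0 plate edge 131.0 grip 269.0
20 -0.2 bar end 165.0 plate edge 152.0 grip 265.0
20 -0.4 bar end 164.0 plate edge 173.0 grip 260.0
20 -0.6 bar end 167.0 plate edge 194.0 grip 255.0
20 -0.8 bar end 173.0 plate edge 216.0 grip 251.0
140 [74, 55, 56, 57, 56, 56, 56, 55, 59, 57, 55, 58, 58, 108, 107, 105, 106, 109, 107, 106, 89]
144 [79, 57, 59, 52, 56, 57, 60, 55, 59, 115, 140, 80, 57, 107, 109, 106, 104, 112, 109, 106, 95]
148 [79, 55, 57, 51, 55, 56, 58, 54, 59, 123, 134, 128, 57, 109, 107, 106, 103, 108, 110, 105, 102]
152 [118, 60, 55, 55, 56, 58, 60, 50, 60, 161, 192, 148, 57, 106, 110, 108, 107, 109, 109, 106, 107]
156 [147, 139, 126, 123, 101, 103, 102, 90, 64, 207, 228, 204, 47, 81, 88, 91, 95, 100, 97, 105, 103]
160 [150, 143, 146, 142, 140, 138, 135, 141, 112, 153, 227, 207, 224, 225, 223, 224, 221, 223, 225, 224, 223]
164 [151, 146, 142, 142, 138, 137, 138, 140, 113, 140, 228, 208, 202, 224, 224, 225, 222, 225, 225, 225, 224]
168 [143, 147, 138, 99, 95, 94, 96, 103, 148, 141, 158, 207, 129, 105, 103, 110, 104, 104, 226, 227, 217]
172 [116, 130, 122, 98, 103, 100, 95, 109, 159, 136, 151, 146, 136, 110, 113, 107, 110, 107, 228, 227, 225]
176 [140, 142, 141, 138, 140, 137, 134, 134, 127, 138, 152, 128, 124, 160, 154, 146, 139, 130, 122, 135, 151]
180 [153, 153, 154, 155, 159, 155, 160, 163, 156, 138, 155, 129, 160, 231, 230, 226, 227, 223, 222, 219, 216]
```

```bash

for g in 1 2 3; do python3 -m creep '{"gripper":[-0.71,-0.71],"dp":[[0,0,-0.003],[0,0,-0.003]],"yaw":[0,0]}' 20 | grep -E 'force|width'; done; python3 m.py|head -4 | cut -c1-420
python3 - <<'E'
import cv2
im=cv2.imread('pics/wm.png').mean(2).astype(int)
for v in range(120,240,6): print(v,im[v,205:310:5].tolist())
E
```

```text
contact_force: [-4.5, -0.8, 15.8]
width: 12.8
contact_force: [-6.6, -2.1, 18.3]
width: 12.7
contact_force: [-7.3, -1.2, 18.1]
width: 12.3
t54.3 tcp [520.8 357.5 381.9] jaw deg from x -8.8 axis [ 0.022  0.008 -1.   ] F [-7.  -2.  17.7] w 12.7
grasp rel seat x 2 y -73 z 19
col257 [(90, 109), (96, 109), (102, 109), (108, 108), (114, 92), (120, 104), (126, 59), (132, 74), (138, 58), (144, 133), (150, 155), (156, 225), (162, 225), (168, 225), (174, 224), (180, 154), (186, 148), (192, 148), (198, 148), (204, 150), (210, 149), (216, 151), (222, 151), (228, 151), (234, 123), (240, 21), (246, 25)]
col235 [(90, 109), (96, 109), (102, 108), (108, 100), (114, 77), (120, 70), (126, 58), (132, 58), (138, 58), (144, 57), (150, 57), (156, 56), (162, 103), (168, 99), (174, 106), (180, 122), (186, 155), (192, 107), (198, 110), (204, 111), (210, 108), (216, 111), (222, 98), (228, 93), (234, 85), (240, 87), (246, 87)]
120 [52, 61, 53, 42, 63, 56, 58, 88, 109, 106, 106, 110, 107, 57, 89, 108, 112, 107, 92, 92, 90]
126 [55, 56, 56, 54, 60, 62, 58, 59, 61, 56, 58, 60, 58, 54, 66, 110, 112, 110, 103, 90, 92
[... 1191 characters left out ...]
157, 134, 129, 114, 143, 179, 182, 181, 182, 228, 228]
204 [228, 145, 103, 106, 108, 114, 108, 113, 161, 135, 164, 137, 175, 180, 181, 178, 177, 183, 162, 228, 228]
210 [228, 148, 99, 106, 111, 106, 108, 113, 162, 136, 163, 134, 226, 180, 183, 185, 182, 181, 171, 229, 228]
216 [229, 150, 92, 112, 110, 114, 109, 109, 163, 137, 166, 136, 222, 157, 154, 180, 180, 179, 155, 208, 227]
222 [229, 148, 96, 108, 113, 106, 102, 87, 123, 139, 163, 135, 223, 158, 154, 142, 181, 174, 158, 207, 207]
228 [228, 151, 98, 101, 115, 112, 85, 77, 122, 137, 164, 141, 222, 150, 152, 158, 159, 183, 158, 203, 203]
234 [225, 227, 93, 81, 85, 102, 89, 81, 122, 114, 150, 121, 206, 26, 88, 137, 159, 182, 141, 201, 200]
```

```bash

python3 -m creep '{"gripper":[-0.695,-0.695],"dp":[[0,0,-0.002],[0,0,-0.002]],"yaw":[0,0]}' 20 | grep -E 'force|width'
python3 -m creep '{"gripper":[-0.68,-0.68],"dp":[[0,0,-0.002],[0,0,-0.002]],"yaw":[0,0]}' 20 | grep -E 'force|width'
cat > n.py <<'E'
from h import *
w,P=grab('wrist','wn.png');im=w.mean(2).astype(int);where()
print('257',[int(im[v,254:260].mean()) for v in range(90,250,4)]);print('235',[int(im[v,230:238].mean()) for v in range(90,250,4)]);print('287',[int(im[v,284:290].mean()) for v in range(90,250,4)])
E
python3 n.py
```

```text
contact_force: [-4.5, 0.6, 11.1]
width: 13.1
contact_force: [-0.2, -1.3, 2.9]
width: 13.7
t54.9 tcp [520.7 356.  377.3] jaw deg from x -8.8 axis [ 0.026  0.011 -1.   ] F [-0.1 -1.7  1.7] w 14.0
257 [109, 109, 109, 108, 108, 99, 92, 104, 63, 58, 59, 59, 97, 156, 155, 205, 231, 231, 232, 232, 232, 232, 232, 210, 153, 153, 153, 153, 154, 153, 153, 153, 153, 154, 152, 154, 151, 10, 21, 26]
235 [109, 108, 108, 109, 97, 75, 61, 72, 58, 59, 58, 57, 58, 57, 57, 55, 53, 108, 105, 112, 107, 111, 103, 137, 162, 130, 112, 110, 109, 114, 110, 108, 112, 103, 102, 93, 90, 88, 87, 86]
287 [57, 57, 49, 48, 55, 71, 72, 97, 110, 108, 109, 108, 109, 109, 109, 109, 97, 178, 157, 114, 115, 116, 116, 156, 229, 235, 164, 112, 190, 184, 180, 188, 187, 189, 187, 173, 175, 159, 19, 18]
```

```bash

python3 -m creep '{"gripper":[-0.68,-0.68,-0.68],"dp":[[0,0,-0.004],[0,0,-0.004],[0,0,-0.003]],"yaw":[0,0,0]}' 20 | grep -E 'force|width'
python3 n.py
```

```text
contact_force: [-0.4, -3.7, 3.7]
width: 13.7
t55.3 tcp [521.  355.2 365. ] jaw deg from x -8.9 axis [ 0.026  0.009 -1.   ] F [ 0.2 -3.   2.9] w 13.6
257 [107, 108, 108, 79, 58, 43, 42, 59, 216, 89, 87, 123, 197, 195, 196, 199, 228, 234, 234, 233, 234, 234, 233, 233, 233, 187, 140, 139, 140, 140, 140, 139, 140, 138, 139, 140, 139, 139, 68, 12]
235 [106, 106, 101, 62, 58, 43, 44, 58, 101, 103, 103, 106, 102, 105, 102, 105, 107, 105, 106, 107, 104, 104, 108, 101, 127, 157, 140, 102, 105, 106, 107, 106, 103, 104, 99, 87, 89, 86, 86, 87]
287 [59, 53, 48, 48, 67, 69, 87, 99, 173, 184, 182, 186, 189, 190, 191, 108, 106, 106, 188, 185, 158, 109, 105, 104, 130, 216, 238, 214, 149, 189, 192, 186, 186, 191, 185, 172, 160, 164, 17, 17]
```

Level now: plate edge at v≈121, close to the level prediction of 117. I'll re-tighten, lift, back out, centre on the stand and enter again.

```bash

python3 -m creep '{"gripper":[-1,-1,-1,-1,-1,-1,-1],"dp":[[0,0,0],[0,0,0],[0,0,0.005],[0,0,0.012],[0,0,0.014],[0,0,0.009],[0,0,0]],"yaw":[0,0,0,0,0,0,0]}' 120 >/dev/null; python3 n.py
python3 -m creep '{"gripper":[-1,-1,-1,-1,-1,-1,-1,-1,-1,-1],"dp":[[-0.008,0.0015,0],[-0.014,0.0025,0],[-0.016,0.003,0],[-0.016,0.003,0],[-0.016,0.003,0],[-0.016,0.003,0],[-0.016,0.003,0],[-0.012,0.002,0],[-0.006,0.001,0],[0,0,0]],"yaw":[0,0,0,0,0,0,0,0,-0.01,-0.01]}' 120 >/dev/null; python3 n.py; python3 m.py | sed -n 2p
```

```text
t56.2 tcp [520.6 355.9 406.4] jaw deg from x -8.8 axis [ 0.023  0.009 -1.   ] F [ 0.6 -1.1 -1.7] w 11.4
257 [103, 104, 66, 57, 57, 44, 45, 61, 147, 85, 84, 120, 191, 189, 189, 192, 223, 230, 229, 230, 229, 229, 229, 229, 229, 164, 135, 134, 135, 133, 134, 134, 133, 134, 133, 132, 134, 133, 64, 10]
235 [103, 103, 56, 57, 56, 42, 48, 56, 100, 98, 102, 100, 98, 98, 99, 100, 104, 100, 102, 96, 141, 134, 95, 98, 101, 100, 102, 103, 100, 102, 103, 100, 99, 103, 93, 93, 80, 80, 73, 77]
287 [56, 48, 45, 49, 73, 59, 73, 102, 178, 178, 176, 179, 184, 184, 185, 182, 180, 104, 100, 146, 185, 234, 202, 99, 104, 101, 106, 104, 130, 181, 185, 179, 179, 184, 172, 175, 164, 160, 33, 17]
t57.5 tcp [393.  378.9 403.6] jaw deg from x -10.0 axis [ 0.019  0.007 -1.   ] F [ 0.2  0.  -1.6] w 11.8
257 [229, 229, 167, 164, 168, 171, 167, 168, 150, 90, 90, 125, 200, 198, 199, 202, 230, 235, 235, 235, 235, 235, 235, 235, 223, 146, 142, 143, 142, 141, 141, 142, 141, 142, 141, 141, 141, 141, 68, 13]
235 [86, 110, 78, 104, 118, 133, 138, 144, 105, 105, 106, 105, 106, 105, 105, 108, 111, 107, 108, 107, 105, 107, 108, 104, 107, 106, 108, 109, 107, 108, 108, 106, 107, 110, 101, 99, 85, 86, 79, 82]
287 [228, 228, 228, 228, 228, 229, 181, 150, 187, 187, 187, 189, 194, 194, 193, 190, 190, 191, 187, 188, 162, 108, 105, 105, 109, 106, 112, 111, 144, 189, 194, 190, 189, 190, 177, 167, 165, 167, 35, 19]
grasp rel seat x -128 y -75 z 41
```

```bash

python3 -m creep '{"gripper":[-1,-1,-1,-1,-1,-1,-1,-1],"dp":[[0.001,0.006,0],[0.003,0.014,0.001],[0.003,0.016,0.001],[0.003,0.016,0.001],[0.003,0.015,0],[0.002,0.01,0],[0.001,0.005,0],[0,0,0]],"yaw":[0,0,0,0,0,0,0,0]}' 120 >/dev/null; python3 n.py|head -3; python3 m.py | sed -n 2p
```

```text
t58.6 tcp [412.2 464.2 405.3] jaw deg from x -10.2 axis [ 0.018  0.006 -1.   ] F [ 0.2  0.9 -1.5] w 11.5
257 [90, 151, 146, 151, 164, 158, 163, 161, 142, 86, 86, 123, 194, 193, 192, 196, 226, 232, 232, 232, 231, 231, 231, 231, 218, 136, 137, 137, 136, 136, 136, 136, 136, 136, 137, 137, 137, 136, 66, 10]
235 [25, 24, 20, 45, 53, 62, 67, 68, 102, 100, 103, 102, 101, 100, 101, 103, 106, 102, 103, 104, 101, 103, 105, 100, 102, 102, 104, 105, 102, 104, 105, 102, 102, 107, 99, 92, 83, 81, 75, 78]
grasp rel seat x -125 y 12 z 42
```

```bash

python3 -m creep '{"gripper":[-1,-1,-1,-1,-1],"dp":[[0.008,-0.002,0],[0.016,-0.0035,0],[0.016,-0.0035,0],[0.014,-0.003,0],[0,0,0]],"yaw":[0,0,0,0,0]}' 120 >/dev/null; python3 m.py | head -2
python3 -m creep '{"gripper":[-1,-1,-1,-1,-1,-1],"dp":[[0.01,-0.002,0],[0.016,-0.003,0],[0.016,-0.003,0],[0.012,-0.002,0],[0.006,-0.001,0],[0,0,0]],"yaw":[0,0,0,0,0,0]}' 120 >/dev/null; python3 m.py | head -2
```

```text
t59.3 tcp [470.5 450.1 405.6] jaw deg from x -10.3 axis [ 0.019  0.006 -1.   ] F [ 0.3 -1.1 -2.3] w 11.3
grasp rel seat x -65 y 9 z 43
t60.1 tcp [532.2 439.4 406. ] jaw deg from x -10.1 axis [ 0.018  0.006 -1.   ] F [ 0.1 -0.4 -2.4] w 11.5
grasp rel seat x -3 y 10 z 43
```

Inside with no contact. Now lower onto the prongs.

```bash

python3 -m creep '{"gripper":[-1,-1,-1,-1,-1],"dp":[[0,0,-0.012],[0,0,-0.014],[0,0,-0.008],[0,0,0],[0,0,0]],"yaw":[0,0,0,0,0]}' 120 >/dev/null; python3 m.py | head -2
for i in 1 2 3; do python3 -m creep '{"gripper":[-1,-1],"dp":[[0,0,-0.003],[0,0,-0.002]],"yaw":[0,0]}' 60 | grep -E 'tcp|force'; done
```

```text
t60.8 tcp [531.1 439.9 368.9] jaw deg from x -10.0 axis [ 0.017  0.006 -1.   ] F [-0.   0.1 -2.5] w 11.6
grasp rel seat x -4 y 10 z 6
tcp_pos: [531.0, 439.9, 365.3]
contact_force: [-4.0, -2.0, 7.1]
tcp_pos: [530.4, 439.6, 365.3]
contact_force: [-5.0, -2.2, 7.5]
tcp_pos: [529.8, 439.3, 365.3]
contact_force: [-3.4, -3.2, 5.3]
```

```bash

python3 -m creep '{"gripper":[-0.6,-0.4,-0.3,-0.3,-0.3],"dp":[[0,0,0],[0,0,0],[0,0,0],[0,0,0],[0,0,0]],"yaw":[0,0,0,0,0]}' 20 | grep -E 'tcp|force|width'
python3 -m creep '{"gripper":[-0.3,-0.3,-0.3,-0.3,-0.3],"dp":[[0,0,0.015],[0,0,0.03],[0,0,0.04],[0,0,0.04],[0,0,0]],"yaw":[0,0,0,0,0]}' 20 | grep -E 'tcp|force'
python3 - <<'E'
from h import *
w,P=grab('wrist','w20.png');s,_=grab('scene')
m=(w.max(2)<60).astype('uint8');m[:100]=0;m[250:]=0;m[:,:200]=0;m[:,320:]=0
n,l,st,c=cv2.connectedComponentsWithStats(m)
for i in range(1,n):
    if st[i,4]>100:
        X=onz(P,c[i],215)[0];r=X-[536,430.5,0];print(st[i].tolist(),X.round(),'rel',(.983*r[0]-.182*r[1]).round(),(.182*r[0]+.983*r[1]).round())
a=np.zeros((400,800,3),'uint8');a[:,:400]=cv2.resize(s[150:290,80:220],(400,400),interpolation=2);a[:300,400:]=cv2.resize(w,(400,300))
cv2.imwrite('pics/v16.png',cv2.convertScaleAbs(a,alpha=1.2))
E
```

```text
tcp_pos: [529.9, 439.3, 365.3]
contact_force: [0.2, -0.3, -0.3]
width: 29.7
tcp_pos: [528.7, 438.6, 499.0]
contact_force: [-0.3, 0.3, 0.2]
[214, 111, 10, 33, 272] [514. 501. 215.] rel -35.0 65.0
[215, 153, 10, 41, 216] [508. 461. 215.] rel -33.0 25.0
[245, 171, 16, 47, 639] [532. 434. 215.] rel -5.0 3.0
```

The cover's grip now sits at (-5, 3) mm relative to the seat, with no force on it. Moving on to the green carton (120).

```bash

python3 -m creep '{"gripper":[1,1,1,1,1,1,1,1,1],"dp":[[0,-0.03,0],[0,-0.05,0],[0,-0.055,0],[-0.005,-0.055,0],[-0.01,-0.05,-0.02],[-0.01,-0.045,-0.03],[0,-0.03,-0.03],[0,0,0],[0,0,0]],"yaw":[0,0,0,0,0,0,0.02,0,0]}' 60 >/dev/null
cat > c.py <<'E'
from h import *
import sys
# find carton by colour: name, top height
col,h=sys.argv[1],float(sys.argv[2])
w,P=grab('wrist','wc.png');s=where();hsv=cv2.cvtColor(w,cv2.COLOR_BGR2HSV)
def big(m):
    m=cv2.morphologyEx(m,cv2.MORPH_CLOSE,np.ones((7,7)));m=cv2.morphologyEx(m,cv2.MORPH_OPEN,np.ones((5,5)));return sorted(cv2.findContours(m,0,2)[0],key=cv2.contourArea)[::-1][:3]
rng={'g':((60,90,30),(90,255,255)),'o':((8,120,80),(28,255,255)),'w':((0,0,175),(179,28,255)),'gw':((60,90,30),(90,255,255))}[col]
m=cv2.inRange(hsv,*rng)
if col=='gw': m|=cv2.inRange(hsv,(0,0,200),(179,25,255))
m[250:]=0
for c in big(m):
    if cv2.contourArea(c)<300: continue
    b=cv2.boxPoints(cv2.minAreaRect(c));X=onz(P,b,h);e=[X[1]-X[0],X[2]-X[1]];L=[np.linalg.norm(v) for v in e];d=e[int(np.argmax(L))]
    yaw=np.degrees(np.arctan(-d[0]/d[1]));print(b.round().tolist(),'c',X.mean(0).round(1),'L',np.round(L,1),'yaw',yaw.round(1))
E
python3 c.py g 30; python3 c.py gw 30
```

```text
t64.1 tcp [500.5 115.2 402.9] jaw deg from x -8.8 axis [ 0.009  0.006 -1.   ] F [-1.1  0.9 -0.7] w 85.6
[[236.0, 194.0], [236.0, 113.0], [287.0, 113.0], [287.0, 194.0]] c [511.5 126.2  30. ] L [99.1 59. ] yaw -10.0
[[349.0, 92.0], [389.0, 92.0], [389.0, 116.0], [349.0, 116.0]] c [642.  165.8  30. ] L [45.3 26.6] yaw 81.0
t64.1 tcp [500.5 115.4 403.1] jaw deg from x -8.8 axis [ 0.009  0.006 -1.   ] F [0.1 0.7 0.4] w 85.5
[[236.0, 113.0], [287.0, 113.0], [287.0, 210.0], [236.0, 210.0]] c [509.8 115.5  30. ] L [ 59.  121.1] yaw -6.8
[[449.0, 19.0], [511.0, 19.0], [511.0, 181.0], [449.0, 181.0]] c [766.9 142.8  30. ] L [ 64.5 183.9] yaw 7.0
[[328.0, 96.0], [388.0, 88.0], [408.0, 228.0], [347.0, 236.0]] c [639.   90.9  30. ] L [ 67.5 181.2] yaw 7.4
```

```bash

python3 -m creep '{"gripper":[1,1,1,1,1,1,1,1],"dp":[[0.008,0,0],[0,0,-0.05],[0,0,-0.05],[0,0,-0.05],[0,0,-0.04],[0,0,-0.025],[0,0,-0.015],[0,0,0]],"yaw":[0,0,0,0,0,0,0,0]}' 60 >/dev/null
python3 q.py
python3 - <<'E'
from h import *
P=cams.camera_params('top');X=onz(P,np.array([(612,198),(757,192),(762,276),(614,280)])/4+[130,140],30);print(X.round(1),X.mean(0).round(1),np.linalg.norm(X[1]-X[0]),np.linalg.norm(X[2]-X[1]))
E
```

```text
t65.1 tcp [512.2 119.7 169.4] jaw deg from x -8.5 axis [ 0.021  0.007 -1.   ] F [-0.7  0.5  0.4] w 85.1
[[617.4  56.   30. ]
 [626.9 -82.1  30. ]
 [547.  -87.8  30. ]
 [539.4  52.6  30. ]] [582.7 -15.3  30. ] 138.48905562422607 80.16321422008377
```

```bash

python3 -m creep '{"gripper":[1,1,-1,-1,-1,-1,-1],"dp":[[-0.005,-0.005,0.001],[0,0,0],[0,0,0],[0,0,0],[0,0,0],[0,0,0],[0,0,0]],"yaw":[0,0,0,0,0,0,0]}' 60 >/dev/null
python3 q.py
python3 -m creep '{"gripper":[-1,-1,-1,-1,-1,-1],"dp":[[0,0,0.015],[0,0,0.03],[0,0,0.04],[0,0,0.04],[0,0,0.02],[0,0,0]],"yaw":[0,0,0,0,0,0]}' 60 >/dev/null
python3 q.py;python3 c.py gw 175 | grep -v tcp
```

```text
t66.0 tcp [508.  114.6 174.1] jaw deg from x -8.5 axis [ 0.027  0.007 -1.   ] F [-0.4  0.1 -1. ] w 59.4
t66.8 tcp [507.  114.5 328.2] jaw deg from x -8.5 axis [ 0.03   0.007 -1.   ] F [ 0.1  0.1 -0.8] w 59.1
[[185.0, 142.0], [388.0, 142.0], [388.0, 249.0], [185.0, 249.0]] c [530.2 148.9 175. ] L [87.8 53.2] yaw 81.3
[[343.0, 94.0], [511.0, 94.0], [511.0, 249.0], [343.0, 249.0]] c [594.1 148.8 175. ] L [70.1 75.7] yaw 7.2
```

```bash

python3 -m creep '{"gripper":[-1,-1,-1,-1,-1,-1,-1,-1,-1],"dp":[[0.008,-0.015,0],[0.016,-0.03,0],[0.016,-0.03,0],[0.016,-0.03,0],[0.01,-0.018,0],[0.005,-0.008,0],[0,0,0],[0,0,-0.04],[0,0,0]],"yaw":[0,0.04,0.05,0.05,0.05,0.026,0,0,0]}' 60 >/dev/null
python3 q.py
```

```text
t67.9 tcp [580.6 -27.9 277.6] jaw deg from x 4.1 axis [ 0.012  0.013 -1.   ] F [ 0.1 -0.2  0.1] w 59.4
```

```bash

python3 -m creep '{"gripper":[-1,-1,-1,-1,-1,-1],"dp":[[0,0.01,0],[0,0,-0.03],[0,0,-0.02],[0,0,-0.01],[0,0,-0.004],[0,0,0]],"yaw":[0,0,0,0,0,0]}' 60 >/dev/null
python3 q.py
```

```text
t68.7 tcp [582.3 -14.9 219.6] jaw deg from x 4.2 axis [ 0.023  0.011 -1.   ] F [ 0.3 -0.5 -0.6] w 59.1
```

```bash

python3 -m creep '{"gripper":[-1,-1,-1,-1],"dp":[[-0.003,-0.002,-0.008],[0,0,-0.005],[0,0,-0.003],[0,0,0]],"yaw":[0,0,0,0]}' 60 >/dev/null
python3 q.py
python3 -m creep '{"gripper":[-1,-1],"dp":[[0,0,-0.002],[0,0,0]],"yaw":[0,0]}' 60 >/dev/null
python3 q.py
```

```text
t69.2 tcp [579.3 -17.2 203.9] jaw deg from x 4.2 axis [ 0.025  0.011 -1.   ] F [ 0.3 -0.6  0.5] w 59.2
t69.4 tcp [579.5 -17.1 204.2] jaw deg from x 4.2 axis [ 0.026  0.01  -1.   ] F [ 0.5 -0.9  0.1] w 59.3
```

Seated at about the right height. Release, rise and measure the placement.

```bash

python3 -m creep '{"gripper":[0.6,1,1,1,1,1,1,1,1,1],"dp":[[0,0,0],[0,0,0],[0,0,0],[0,0,0.02],[0,0,0.05],[0,0,0.05],[0,0,0.05],[0,0,0.05],[0,0,0],[0,0,0]],"yaw":[0,0,0,0,0,0,0,0,0,0]}' 60 >/dev/null
python3 c.py gw 60; python3 c.py g 60|grep -v tcp
python3 - <<'E'
from h import *
P=cams.camera_params('wrist');im=cv2.imread('pics/wc.png')
a=[[582.5,-15.3,60]];print(proj(P,a),proj(P,[[592,-185,108]]))
g=im.astype(int)
E
```

```text
t70.7 tcp [578.2 -16.9 429. ] jaw deg from x 4.2 axis [ 0.023  0.011 -1.   ] F [-0.7  1.3  0.9] w 84.8
[[303.0, 25.0], [463.0, -6.0], [489.0, 129.0], [329.0, 160.0]] c [734.5  90.8  60. ] L [164.4 149.4] yaw -76.2
[[221.0, 212.0], [225.0, 105.0], [282.0, 107.0], [279.0, 214.0]] c [580.4 -11.1  60. ] L [130.5  65.5] yaw 0.2
[[278.0, 69.0], [300.0, -10.0], [339.0, 0.0], [317.0, 79.0]] c [630.8 129.4  60. ] L [76.  41.3] yaw -10.9
[[228.0, 115.0], [279.0, 115.0], [279.0, 197.0], [228.0, 197.0]] c [582.6  -5.3  60. ] L [ 58.5 100. ] yaw 5.7
[[295.0, 0.0], [337.0, 0.0], [337.0, 15.0], [295.0, 15.0]] c [635.7 155.9  60. ] L [43.1 13.4] yaw -85.6
[[253.01359899 166.04953365]] [[251.56260278 309.63921589]]
```

Green carton centre ≈ (583.5,-15.5) against the plate centre (582.5,-15.3). Next, orange.

```bash

python3 -m creep '{"gripper":[1,1,1,1,1,1,1,1,1],"dp":[[0,0.03,0],[0.005,0.045,0],[0.01,0.05,0],[0.01,0.05,0],[0.01,0.045,0],[0.005,0.03,0],[0,0.01,0],[0,0,0],[0,0,0]],"yaw":[0,-0.04,-0.05,-0.05,-0.05,-0.03,0,0,0]}' 60 >/dev/null
python3 c.py o 40
```

```text
t72.0 tcp [619.4 248.7 417.9] jaw deg from x -9.0 axis [ 0.007  0.005 -1.   ] F [ 0.2  0.2 -0.7] w 85.5
[[239.0, 203.0], [242.0, 114.0], [285.0, 116.0], [282.0, 205.0]] c [629.4 250.6  40. ] L [111.9  50.9] yaw -11.7
[[-0.0, 138.0], [32.0, 138.0], [32.0, 181.0], [0.0, 181.0]] c [333.6 299.2  40. ] L [37.2 54.9] yaw -22.6
```

```bash

python3 -m creep '{"gripper":[1,1,1,1,1,1,1,1],"dp":[[0.006,-0.002,0],[0,0,-0.05],[0,0,-0.05],[0,0,-0.05],[0,0,-0.045],[0,0,-0.025],[0,0,-0.012],[0,0,0]],"yaw":[-0.035,0,0,0,0,0,0,0]}' 60 >/dev/null
python3 q.py
```

```text
t73.0 tcp [627.8 240.1 181.9] jaw deg from x -12.0 axis [ 0.014  0.005 -1.   ] F [0.1 0.1 0.2] w 85.2
```

```bash

python3 -m creep '{"gripper":[1,1,1,-1,-1,-1,-1,-1,-1],"dp":[[0,0.006,-0.002],[0,0.004,0],[0,0,0],[0,0,0],[0,0,0],[0,0,0],[0,0,0],[0,0,0],[0,0,0]],"yaw":[0.01,0,0,0,0,0,0,0,0]}' 60 >/dev/null
python3 q.py
python3 -m creep '{"gripper":[-1,-1,-1,-1,-1,-1,-1],"dp":[[0,0,0.015],[0,0,0.03],[0,0,0.04],[0,0,0.04],[0,0,0.03],[0,0,0],[0,0,0]],"yaw":[0,0,0,0,0,0,0]}' 60 >/dev/null
python3 q.py
```

```text
t74.1 tcp [628.8 251.  184.2] jaw deg from x -11.4 axis [ 0.021  0.007 -1.   ] F [ 0.2 -0.6  1.1] w 51.0
t75.0 tcp [627.3 250.5 346.8] jaw deg from x -11.4 axis [ 0.02   0.006 -1.   ] F [ 0.3 -0.4  0.3] w 51.0
```

```bash

python3 -m creep '{"gripper":[-1,-1,-1,-1,-1,-1,-1,-1,-1,-1],"dp":[[-0.002,-0.015,0],[-0.006,-0.03,0],[-0.008,-0.035,0],[-0.008,-0.035,0],[-0.008,-0.035,0],[-0.006,-0.035,0],[-0.004,-0.03,0],[-0.004,-0.022,0],[0,-0.01,0],[0,0,0]],"yaw":[0,0.04,0.04,0.05,0.05,0.05,0.04,0,0,0]}' 60 >/dev/null
python3 q.py
```

```text
t76.2 tcp [575.6 -10.9 336.1] jaw deg from x 4.4 axis [-0.001  0.009 -1.   ] F [-0.1  0.3 -1.1] w 51.1
```

```bash

python3 -m creep '{"gripper":[-1,-1,-1,-1,-1,-1],"dp":[[0.005,-0.005,-0.01],[0,0,-0.03],[0,0,-0.025],[0,0,-0.01],[0,0,0],[0,0,0]],"yaw":[0,0,0,0,0,0]}' 60 >/dev/null
python3 q.py
```

```text
t77.0 tcp [581.9 -13.7 257.2] jaw deg from x 4.6 axis [-0.     0.009 -1.   ] F [ 0.3 -0.3 -0.4] w 50.8
```

```bash

python3 -m creep '{"gripper":[-1,-1,-1,-1],"dp":[[0,-0.002,-0.006],[0,0,-0.004],[0,0,-0.002],[0,0,0]],"yaw":[0,0,0,0]}' 60 >/dev/null
python3 q.py
python3 -m creep '{"gripper":[-1,-1],"dp":[[0,0,-0.002],[0,0,0]],"yaw":[0,0]}' 60 >/dev/null
python3 q.py
```

```text
t77.5 tcp [582.1 -15.9 245.8] jaw deg from x 4.6 axis [ 0.002  0.009 -1.   ] F [ 0.7 -0.3 -1.1] w 51.1
t77.7 tcp [582.3 -16.  244.5] jaw deg from x 4.6 axis [ 0.004  0.008 -1.   ] F [ 0.2 -0.5 -0.5] w 50.8
```

```bash

python3 -m creep '{"gripper":[-1,0.6,1,1,1,1,1,1,1,1],"dp":[[0,0,-0.001],[0,0,0],[0,0,0],[0,0,0],[0,0,0.03],[0,0,0.05],[0,0,0.05],[0,0,0.05],[0,0,0],[0,0,0]],"yaw":[0,0,0,0,0,0,0,0,0,0]}' 60 >/dev/null
python3 c.py o 100
python3 -m creep '{"gripper":[1,1,1,1,1,1,1],"dp":[[0.01,0.03,0],[0.01,0.05,0],[0.015,0.05,0],[0.01,0.025,0],[0,0,0],[0,0,0],[0,0,0]],"yaw":[-0.03,-0.04,-0.04,-0.04,-0.02,0,0]}' 60 >/dev/null
python3 c.py w 30; python3 c.py g 30;
```

```text
t79.0 tcp [581.3 -15.8 428. ] jaw deg from x 4.6 axis [ 0.002  0.009 -1.   ] F [-0.4 -0.5  0.5] w 85.2
[[232.0, 123.0], [282.0, 123.0], [282.0, 224.0], [232.0, 224.0]] c [582.4 -16.2 100. ] L [ 50.7 112.4] yaw 6.3
t79.9 tcp [627.6 141.7 419.2] jaw deg from x -5.6 axis [-0.011  0.009 -1.   ] F [ 0.2  0.2 -1. ] w 85.7
[[268.0, 226.0], [387.0, 28.0], [483.0, 86.0], [364.0, 284.0]] c [766.7 121.1  30. ] L [272.4 133.5] yaw -33.5
[[248.0, 196.0], [252.0, 145.0], [287.0, 147.0], [283.0, 198.0]] c [635.8 128.4  30. ] L [68.2 44. ] yaw -9.9
[[453.0, 112.0], [493.0, 112.0], [493.0, 168.0], [453.0, 168.0]] c [890.6 143.9  30. ] L [46.6 70.6] yaw 8.8
t80.0 tcp [627.6 141.8 419.5] jaw deg from x -5.6 axis [-0.01   0.009 -1.   ] F [-0.8  1.1 -0.4] w 85.3
[[252.0, 132.0], [287.0, 132.0], [287.0, 153.0], [252.0, 153.0]] c [641.9 165.9  30. ] L [43.2 26.2] yaw 84.5
[[209.0, 234.0], [254.0, 234.0], [254.0, 249.0], [209.0, 249.0]] c [577.5  32.8  30. ] L [62.6 23.5] yaw 84.7
```

```bash

python3 -m creep '{"gripper":[0.6,0.6,0.6,0.6,0.6,0.6,0.6,0.6],"dp":[[0.01,-0.006,0],[0,0,-0.05],[0,0,-0.05],[0,0,-0.05],[0,0,-0.045],[0,0,-0.02],[0,0,-0.01],[0,0,0]],"yaw":[-0.03,0,0,0,0,0,0,0]}' 60 >/dev/null
python3 q.py
```

```text
t81.0 tcp [640.7 129.8 189.3] jaw deg from x -8.2 axis [-0.004  0.008 -1.   ] F [0.4 0.4 0.3] w 68.5
```

```bash

python3 -m creep '{"gripper":[0.6,0.6,0.6,-1,-1,-1,-1,-1,-1],"dp":[[-0.002,0.005,-0.008],[0,0,-0.006],[0,0,0],[0,0,0],[0,0,0],[0,0,0],[0,0,0],[0,0,0],[0,0,0]],"yaw":[0,0,0,0,0,0,0,0,0]}' 60 >/dev/null
python3 q.py
python3 -m creep '{"gripper":[-1,-1,-1,-1,-1,-1,-1],"dp":[[0,0,0.015],[0,0,0.03],[0,0,0.04],[0,0,0.05],[0,0,0.05],[0,0,0],[0,0,0]],"yaw":[0,0,0,0,0,0,0]}' 60 >/dev/null
python3 q.py
```

```text
t82.1 tcp [639.4 135.1 177.5] jaw deg from x -8.2 axis [ 0.001  0.009 -1.   ] F [-0.2  0.2  0. ] w 43.6
t83.0 tcp [637.7 135.  373.8] jaw deg from x -8.2 axis [ 0.005  0.009 -1.   ] F [ 0.  -0.3 -1.2] w 44.3
```

```bash

python3 -m creep '{"gripper":[-1,-1,-1,-1,-1,-1,-1,-1],"dp":[[-0.006,-0.015,0],[-0.012,-0.03,0],[-0.012,-0.035,0],[-0.012,-0.03,0],[-0.008,-0.022,0],[-0.005,-0.01,0],[0,0,-0.02],[0,0,0]],"yaw":[0,0.04,0.05,0.05,0.05,0.025,0,0]}' 60 >/dev/null
python3 q.py
```

```text
t84.0 tcp [576.4 -17.4 344.6] jaw deg from x 4.4 axis [-0.014  0.009 -1.   ] F [ 0.4 -0.4 -1.8] w 44.0
```

```bash

python3 -m creep '{"gripper":[-1,-1,-1,-1,-1,-1],"dp":[[0.008,0,-0.01],[0,0,-0.02],[0,0,-0.015],[0,0,-0.005],[0,0,0],[0,0,0]],"yaw":[0,0,0,0,0,0]}' 60 >/dev/null
python3 q.py
```

```text
t84.7 tcp [585.8 -17.7 293.4] jaw deg from x 4.4 axis [-0.012  0.009 -1.   ] F [-0.   0.9 -1. ] w 43.7
```

```bash

python3 -m creep '{"gripper":[-1,-1,-1,-1],"dp":[[-0.002,0.001,-0.008],[0,0,-0.005],[0,0,-0.002],[0,0,0]],"yaw":[0,0,0,0]}' 60 >/dev/null
python3 q.py
python3 -m creep '{"gripper":[-1,-1],"dp":[[0,0,-0.001],[0,0,0]],"yaw":[0,0]}' 60 >/dev/null
python3 q.py
```

```text
t85.2 tcp [583.7 -16.6 278. ] jaw deg from x 4.4 axis [-0.011  0.009 -1.   ] F [-0.6  0.2 -1.8] w 44.1
t85.5 tcp [583.9 -16.6 277.8] jaw deg from x 4.4 axis [-0.009  0.008 -1.   ] F [0.7 0.6 0. ] w 44.4
```

```bash

python3 -m creep '{"gripper":[-0.5,0.6,1,1,1,1,1,1,1,1],"dp":[[0,0,-0.001],[0,0,0],[0,0,0],[0,0,0],[0,0,0.03],[0,0,0.05],[0,0,0.05],[0,0,0.02],[0,0,0],[0,0,0]],"yaw":[0,0,0,0,0,0,0,0,0,0]}' 60 >/dev/null
python3 c.py w 130;python3 c.py g 130|grep -v tcp; python3 c.py o 100|grep -v tcp
python3 - <<'E'
from h import *
P=cams.camera_params('wrist');im=cv2.imread('pics/wc.png')
print(proj(P,[[582.5,-15.3,130],[540.5,-150,196]]))
m=(im.max(2)<45).astype('uint8');m[:240]=0;m[350:]=0;m[:,:175]=0;m[:,:]=m;m[:,335:]=0
n,l,st,c=cv2.connectedComponentsWithStats(m)
for i in range(1,n):
    if st[i,4]>200: print(st[i].tolist(),c[i].round(),onz(P,c[i],196).round())
E
```

```text
t86.8 tcp [583.2 -16.6 429.5] jaw deg from x 4.4 axis [-0.012  0.009 -1.   ] F [ 0.  -0.2  0.5] w 85.5
[[312.0, 23.0], [477.0, -6.0], [501.0, 132.0], [336.0, 161.0]] c [701.7  85.6 130. ] L [131.  118.5] yaw -77.3
[[205.0, 220.0], [213.0, 102.0], [315.0, 109.0], [307.0, 226.0]] c [581.2  -0.6 130. ] L [116.2  92. ] yaw -2.2
[[486.0, 78.0], [511.0, 78.0], [511.0, 121.0], [486.0, 121.0]] c [786.2  77.4 130. ] L [21.  37.5] yaw 19.9
[[237.0, 139.0], [285.0, 139.0], [285.0, 168.0], [237.0, 168.0]] c [581.4  13.4 130. ] L [44.9 27.8] yaw -85.5
[[234.0, 122.0], [284.0, 122.0], [284.0, 135.0], [234.0, 135.0]] c [577.9  33.5 100. ] L [51.  13.1] yaw -85.5
[[259.65061242 182.64001776]
 [201.34701967 342.55751259]]
[180, 319, 134, 31, 1933] [229. 339.] [[ 565. -144.  196.]]
```

Stack is good: the small carton is centred at about (581.5,-15). Now the lever.

```bash

python3 -m creep '{"gripper":[1,1,1,1,1,1,1],"dp":[[-0.005,-0.02,0],[-0.01,-0.035,0],[-0.01,-0.04,0],[-0.01,-0.025,0],[-0.003,-0.01,0],[0,0,0],[0,0,0]],"yaw":[0,0,0,0,0,0,0]}' 40 >/dev/null
python3 - <<'E'
from h import *
im,P=grab('wrist','w30.png');where()
print(proj(P,[[543,-147,196],[541,-150,196]]))
m=(im.max(2)<45).astype('uint8');m[:110]=0;m[245:]=0;m[:,:180]=0;m[:,330:]=0
n,l,st,c=cv2.connectedComponentsWithStats(m)
for i in range(1,n):
    if st[i,4]>200: print(st[i].tolist(),c[i].round(),onz(P,c[i],196).round())
E
```

```text
t87.8 tcp [ 542.5 -153.9  426.4] jaw deg from x 4.3 axis [-0.018  0.01  -1.   ] F [-0.1 -0.6  0.7] w 85.6
[[263.59000849 202.60131745]
 [260.59410838 206.12942424]]
[235, 181, 94, 52, 2837] [272. 207.] [[ 550. -150.  196.]]
```

```bash

python3 -m creep '{"gripper":[1,1,1,1,1,1],"dp":[[0,0.001,-0.02],[0,0,-0.025],[0,0,-0.02],[0,0,-0.01],[0,0,0],[0,0,0]],"yaw":[0,0,0,0,0,0]}' 40 >/dev/null
python3 q.py
```

```text
t88.5 tcp [ 543.9 -149.1  350.8] jaw deg from x 4.7 axis [-0.015  0.009 -1.   ] F [-0.7  0.1  0.1] w 85.9
```

```bash

python3 -m creep '{"gripper":[-1,-1,-1,-1,-1,-1],"dp":[[0,0,0],[0,0,0],[0,0,0],[0,0,0],[0,0,0],[0,0,0]],"yaw":[0,0,0,0,0,0]}' 40 >/dev/null; python3 q.py
python3 -m creep '{"gripper":[-1,-1,-1,-1,-1,-1,-1],"dp":[[0.008,0.001,0.002],[0.009,0.001,0.002],[0.009,0.001,0.001],[0.009,0.001,0.001],[0.007,0.001,0],[0.003,0,0],[0,0,0]],"yaw":[0,0,0,0,0,0,0]}' >/dev/null; python3 q.py
```

```text
t89.3 tcp [ 544.  -149.1  352.5] jaw deg from x 4.7 axis [-0.012  0.008 -1.   ] F [ 0.2  0.3 -0.1] w 37.8
t90.2 tcp [ 587.4 -143.3  363. ] jaw deg from x 4.6 axis [-0.037  0.009 -0.999] F [-3.4 -1.7  1.8] w 37.6
```

```bash

python3 -m creep '{"gripper":[-1,-1,-1],"dp":[[0.005,0,-0.002],[0.002,0,-0.002],[0,0,0]],"yaw":[0,0,0]}' >/dev/null; python3 q.py
```

```text
t90.5 tcp [ 594.1 -142.8  362.6] jaw deg from x 4.6 axis [-0.039  0.008 -0.999] F [-3.3 -1.2 -1.3] w 37.7
```

```bash

python3 -m creep '{"gripper":[-1,-1,-1,-1],"dp":[[0.0005,-0.008,0],[0.0007,-0.009,0.001],[0.0007,-0.009,0.001],[0,0,0]],"yaw":[0,0,0,0]}' >/dev/null; python3 q.py
python3 -m creep '{"gripper":[-1,-1,-1,-1,-1,-1,-1],"dp":[[0.0007,-0.009,0],[0.0007,-0.009,0],[0.0007,-0.009,0],[0.0007,-0.009,-0.001],[0.0007,-0.009,-0.001],[0.0007,-0.007,-0.001],[0,0,0]],"yaw":[0,0,0,0,0,0,0]}' >/dev/null; python3 q.py
```

```text
t91.0 tcp [ 596.4 -168.5  366.7] jaw deg from x 4.7 axis [-0.037  0.01  -0.999] F [-1.4  1.3  1.7] w 37.9
t91.9 tcp [ 601.  -223.8  363.2] jaw deg from x 4.7 axis [-0.036  0.01  -0.999] F [-1.3  0.5  2.8] w 37.8
```

```bash

python3 -m creep '{"gripper":[-1,-1,-1],"dp":[[0,-0.003,-0.001],[0,-0.002,-0.001],[0,0,0]],"yaw":[0,0,0]}' >/dev/null; python3 q.py
python3 -m creep '{"gripper":[-1,-1,-1,-1,-1,-1,-1,-1],"dp":[[0.008,0.0006,0],[0.009,0.0006,-0.001],[0.009,0.0006,-0.001],[0.009,0.0006,-0.002],[0.009,0.0006,-0.002],[0.006,0,-0.002],[0.003,0,-0.001],[0,0,0]],"yaw":[0,0,0,0,0,0,0,0]}' >/dev/null; python3 q.py
```

```text
t92.3 tcp [ 601.1 -228.8  361.9] jaw deg from x 4.7 axis [-0.035  0.009 -0.999] F [-1.   0.4  2.9] w 38.3
t93.3 tcp [ 656.6 -225.9  352.3] jaw deg from x 4.8 axis [-0.051  0.007 -0.999] F [-8.1  0.5  7.4] w 37.8
```

```bash

python3 -m creep '{"gripper":[0,1,1,1,1,1,1,1,1],"dp":[[0,0,0],[0,0,0],[0,0,0],[0,0,0.03],[0,0,0.05],[0,0,0.05],[-0.02,0.03,0.02],[-0.03,0.03,0],[0,0,0]],"yaw":[0,0,0,0,0,0,0,0,0]}' >/dev/null
python3 - <<'E'
from h import *
im,P=grab('wrist');where();print('knob expected',proj(P,[643.5,-220.3,195.7]),'stack',proj(P,[582.5,-15.3,130]))
s,_=grab('scene');t,Pt=grab('top')
a=np.zeros((600,800,3),'uint8');a[:300,:400]=cv2.resize(im,(400,300));a[:300,400:]=cv2.resize(s[120:300,120:360],(400,300),interpolation=2)
a[300:,:600]=cv2.resize(t[160:265,140:350],(600,300),interpolation=2)
cv2.imwrite('pics/v16.png',cv2.convertScaleAbs(a,alpha=1.3))
E
```

```text
t94.5 tcp [ 607.7 -164.7  503.2] jaw deg from x 4.8 axis [-0.045  0.008 -0.999] F [ 0.   0.6 -0.1] w 85.5
knob expected [[299.21694949 236.36194177]] stack [[261.32777426  29.52428669]]
```

View pics/v16.png

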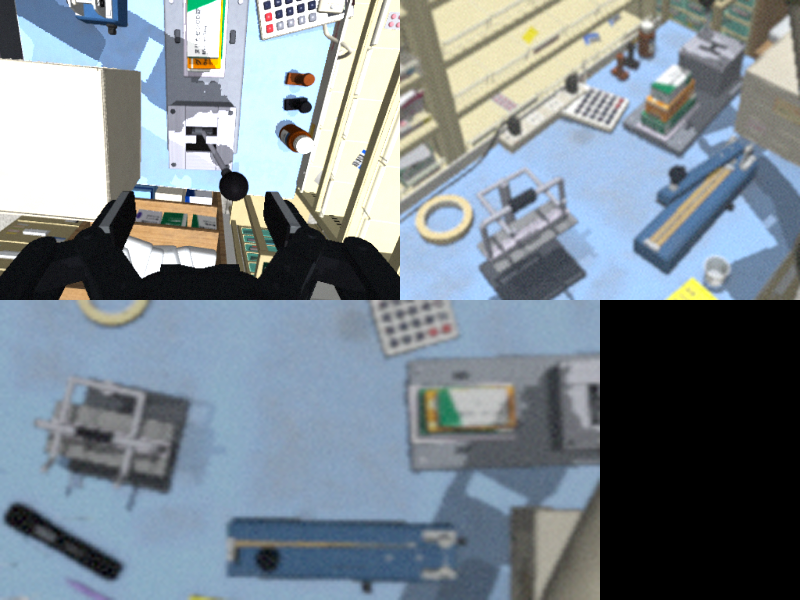

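The picture shows the knob at (299,238), against (299,236) predicted for the run seat. The cover hangs level on both prongs, and the stack stands square on the plate. Handing in.

```bash
python3 -c "
from h import *
where(); bot.sign_off()"
```

```text
t94.6 tcp [ 608.5 -166.   502.4] jaw deg from x 4.7 axis [-0.046  0.008 -0.999] F [ 0.1 -0.4 -0.3] w 85.5
the job is handed in; nothing more can be done
```

The job is done in order and handed in at 94.6 s of the 210 s allowed:

1. The lever went to load.
2. The cover was hung on both prongs.
3. The cartons were stacked 120, 110, 85; the 98 mm carton was absent.
4. The lever went through neutral to run.

**Last checks**
- **Lever:** the knob was within 2 px of where the run seat should put it.
- **Cover:** it hung level on both prongs. Its grip was about 5 mm and 3 mm from the seat when released.
- **Stack:** each carton's centre was within about 2 mm of the plate's centre when placed, and the column looked square in the last picture. The bottom two were not remeasured after the top one went on.
- **Robot:** clear of everything, with force readings at zero within noise.

**What went wrong on the way**
- The cover swung about 60° in the grip on the first trip to the stand. I set it back on the stack plate and took it again. It tipped about 30° on the second trip; I levelled it against the right prong before hanging it.
- The tool picked up a tilt of about 7°, which I took out by pressing the closed fingers on the stand's rods. Forces there, and in brief bumps while handling the cover, were about 25 to 35 N.
- The bottle, stamp and scanner were never approached. I did not measure how far, if at all, they moved.

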